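# Load two mounted specimens into the spring-fed magazine

## Task

Load the specimen magazine for the hardness tester: draw its sprung follower back by the black ball handle and park it behind the brass hold-open catch with the handle down, set the two black mounted specimens from the white tray gently into the track, upright with the polished face up, in front of it, then unhook the handle and ease the follower forward until it holds both specimens snug in a row against the gate, handle down again. Do not let the follower snap forward, do not force the handle against the catch or jam the specimens, and leave the green specimen and everything else on the bench where they are.

Things in the scene. Friction and masses are not known exactly. Their poses are not given: they have to be found in the camera images.
- magazine: Fixed magazine: aluminium base plate with a straight open-topped steel track. Origin: on the bench under the track's centre line; +y runs along the track to the gate, +z up, the ball handle is on the -x side. Track floor 18 mm above the bench; track 34 mm wide between walls 5 mm thick, tops 30 mm above the bench, inner top edges bevelled 3 mm. Base plate x -56 to 36, y -97 to 125 mm, its top 14 mm above the bench.
- gate (a point): Middle of the gate's inner face at the track floor: magazine x 0, y +115, z 18 mm; axes as the magazine. The gate is 4 mm thick and its lips are 40 mm above the bench. The row of specimens ends here.
- catch_slot (a point): Point of the magazine in the middle of the slot where the brass catch is clamped: magazine x -45, y -40 mm, 42 mm above the bench (the underside of the handle's stem when down); axes as the magazine. The catch (8 mm thick in x) itself is NOT measured: the upright back face of its tooth lies anywhere from 10 mm before to 10 mm behind this point along y, and must be felt for or seen.
- catch_mid (a point): The same point 30 mm above the bench, on the catch's web. Catch: the tooth is 6 mm long, top 48 mm above the bench, front (+y side) sloped. A stop post, top 70 mm above the bench, stands 14 mm behind the tooth's back face: between them is the notch for the 8 mm stem. Lifted, the stem passes over the tooth but meets the post; lowered into the notch, the tooth holds it against the spring.
- follower (a joint): How far the blue follower block is drawn back along the track to -y, m: 0 = fully forward, end of travel 0.168. Its face lies at magazine y = 0.110 - value, the handle's stem at y = 0.099 - value. Block 32 x 22 mm, top 40 mm above the bench. A strip spring drives it forward with 6 to 7.5 N; it weighs 0.3 kg and runs away if let go. With two specimens in a row at the gate it stops at 0.055.
- lever (a joint): Angle of the handle, rad: 0 = down (level, on its rest), growing as the ball is lifted, to 0.6. It hinges on the follower about the track's direction; hinge line over the track's centre line, 46 mm above the bench. A light spring holds it down (1 to 1.5 N at the ball). Down, the stem's underside is 42 mm above the bench, 6 mm lower than the tooth's top; 0.18 rad (ball up 14 mm) clears the tooth.
- knob (a point): Centre of the black ball knob (24 mm diameter) at the end of the handle's 8 mm steel stem, 78 mm from the hinge line on the magazine's -x side, 46 mm above the bench with the handle down. The axes are those of the handle.
- tray: Fixed shallow white specimen tray, 150 x 150 mm, rim 12 mm above the bench, inner floor 4 mm above the bench. Origin: centre of its underside.
- mount_a: Black resin-mounted specimen to be loaded: a cylinder 30 mm in diameter, 25 mm tall, about 40 g, with a rectangular polished steel section on top. Origin: centre of its underside, z up. It stands in the tray, polished face up.
- mount_b: The second black specimen, the same as the first.
- green_mount: Green specimen with a round copper section, same size; it stays in the tray.
- suspension: White bottle of polishing suspension, 56 mm diameter, 130 mm tall, stays where it is. Origin: centre of its underside.
- wash_bottle: Clear wash bottle with a red spout, 66 mm diameter, 190 mm tall, stays where it is. Origin: centre of its underside.
- test_block: Steel hardness test block, 64 mm diameter, 12 mm high, stays where it is. Origin: centre of its underside.
- dish: Glass dish, 90 mm diameter, 16 mm high, stays where it is. Origin: centre of its underside.
- etch_jar: Amber jar with a black lid, 60 mm diameter, 75 mm tall, stays where it is. Origin: centre of its underside.
- caliper: Steel caliper with a black display, 200 mm long, lying on the bench, stays where it is. Origin: middle of its beam, underside.
- brush: Small brush, 150 mm long, lying on the bench, stays where it is. Origin: its underside.

How it is judged (in metres and radians):
On the way, in this order (a step that is already met when the one before it is completed fails the run):
1. the follower is parked behind the catch with the handle down and let go of (value of joint follower above 0.125 m and value of joint lever below 0.06 rad and distance between the grasp point and knob above 0.05 m and velocity of joint follower between -0.02 and 0.02 m/s), for 0.3 s.
2. with the follower still parked, both black specimens stand released in the track in front of it (value of joint follower above 0.125 m and value of joint lever below 0.06 rad and x of mount_a in the frame of magazine between -0.005 and 0.005 m and y of mount_a in the frame of magazine between -0.03 and 0.105 m and z of mount_a in the frame of magazine between 0.015 and 0.0215 m and angle between each of mount_a, mount_b's own z axis and vertical below 0.1 rad and x of mount_b in the frame of magazine between -0.005 and 0.005 m and y of mount_b in the frame of magazine between -0.03 and 0.105 m and z of mount_b in the frame of magazine between 0.015 and 0.0215 m and contact force between the fingers and mount_a below 0.3 N and contact force between the fingers and mount_b below 0.3 N), for 0.2 s.
At the end, for the whole second after the job is handed in: The follower stands at 0.050 to 0.059 m, handle down (below 0.06 rad), and both black specimens stand upright (within 0.1 rad) and at rest on the track floor in a row against the gate (their centres at magazine y = 65 to 104 mm, within 5 mm of the centre line), with nothing held (value of joint follower between 0.05 and 0.059 m and value of joint lever below 0.06 rad and x of mount_a in the frame of magazine between -0.005 and 0.005 m and y of mount_a in the frame of magazine between 0.065 and 0.104 m and z of mount_a in the frame of magazine between 0.015 and 0.0215 m and angle between each of mount_a, mount_b's own z axis and vertical below 0.1 rad and x of mount_b in the frame of magazine between -0.005 and 0.005 m and y of mount_b in the frame of magazine between 0.065 and 0.104 m and z of mount_b in the frame of magazine between 0.015 and 0.0215 m and linear speed of each of mount_a, mount_b below 0.02 m/s and contact force between the fingers and mount_a below 0.3 N and contact force between the fingers and mount_b below 0.3 N); the robot touches nothing.
It fails at once if the follower snaps forward (faster than 0.35 m/s) (velocity of joint follower below -0.35 m/s).
It fails at once if the handle's stem is forced against the catch (over 35 N) (contact force between lever and catch above 35 N).
It fails at once if a black specimen is jammed or dropped hard into the magazine (over 30 N) (contact force between any of mount_a, mount_b and magazine above 30 N).
It fails at once if the green specimen is moved by more than 20 mm or anything else on the bench by more than 30 mm (distance of green_mount from where it was at the start of the episode above 0.02 m or distance of any of suspension, wash_bottle, test_block, dish, etch_jar, caliper, brush from where it was at the start of the episode above 0.03 m).
It also fails if it takes over 70 s, if anything falls off the work surface, if the arm or the gripper's body presses on something with over 40 N, if the wrist force passes 120 N, or if a joint passes its speed limit or range.

## Robot

A 6-joint arm with a two-finger parallel gripper is mounted at the origin on the work surface. World frame = base frame: x ahead of the robot, y to its left, z up, the work surface at z = 0. Lengths are in m, angles in degrees, forces in N, time in s.
With the tool pointing down it reaches from about 0.225 to 0.875 m from the base axis. Payload 3.4 kg.
Tool frame: the origin (TCP) lies midway between the tips of the shut fingers; the grasp point (between the pads) lies 19 mm behind it; z points along the fingers, y is the line along which they close (so a half turn about z gives the same grasp; the last joint's range is limited). The gripper opens to 85 mm and grips with 20 to 120 N. Pads are 22 mm wide; open, the fingers measure 114 mm over their backs; the gripper's body (76 mm by 85 mm) begins 54 mm behind the grasp point. The pads swing forward as they close: fully open they stand 13 mm farther back than shut.
Start: joints at [-83.136, 15.808, 86.224, -0, 77.962, -6.933], TCP at [0.137, -0.558, 0.231] pointing down, gripper open.
Joint ranges: [-165.64, 165.64], [-43.16, 119.46], [12.63, 154.43], [-67.54, 247.53], [6.08, 155.33], [-154.97, 154.97]. Speed limits (degrees/s): [147.25, 147.25, 180, 180, 180, 180].

## Interface

Orientations are given as a 3x3 rotation matrix whose columns are the frame's x, y, z axes.
In Python, from bench import arm gives the robot as it stands.
- The arm moves only by the tool servo_tool, never from a script. Its argument "plan" is a list of rows, each an object of numbers: "x", "y", "z": the shift along the tool's x, y, z in cm; "rx", "ry", "rz": the turn, a rotation vector about the tool's x, y, z in degrees. A call has 1 to 10 rows; each row shifts and turns the commanded pose from where the row before left it, along the tool's axes as they then stand; what a row does not reach is not made up. A row lasts 1/10 s, in which the tool goes at most 50 mm and 8.59 degrees, less where a joint would pass 70% of its speed; a pose out of reach is approached as far as the arm can. A call is refused whole if a number of a shift passes 5 or a number of a turn 8.59, either way. A call with a gripper value outside its range is refused whole. "claw" is the closure, from -1 (fully open) to 1 (shut), set as the call begins (left out, the last holds). The fingers move at their own pace and stop on an object; the grip force is fixed at half the most. Time passes only in rows, so rows that do not move let the fingers close. It gives the time, the measured TCP pose, the force, the opening and the grip force at its end, in the units of the state.
- arm.observe(): the state, without advancing time (a new reading comes with each control period).
- arm.capture(name): name is "scene" or "top" or "wrist"; returns a dict with "img" (480x640x3 uint8, red, green, blue), "intrinsics" (3x3 intrinsics, pixels), "D" ([k1, k2, p1, p2, k3] as OpenCV has them; the pictures are not rectified), "rvec" (rotation vector, rad) and "tvec" (3), from world to camera coordinates, as OpenCV has them. Camera axes: x right, y down, z forward; pixel columns grow to the right and rows downward; lengths in m; the calibration is good to about 2 mm. A picture is of the moment at which its call begins. There is no depth.
- arm.job_done(): hands the job in; it is judged then, once.
The state is a dict: "t": time; "qpos": joint angles; "dq": joint speeds; "joint_torque": joint torques, N m; "eef_pos": TCP position; "tcp_rot": TCP orientation; "ft_force": force on the tool from outside, world axes, zero at the start; "torque": the same for the moment, N m; "width": opening from 0.0 (shut) to 1.0 (fully open); "grip_force": force on a finger pad.
Only numpy, scipy, OpenCV 4.12 (cv2) and the standard library are available. Lean on these libraries where they do the work, as an engineer would, in place of code of your own. Each camera call takes 0.05 s, during which the arm holds its last target. There are 200 camera calls.

## Working session

There is one attempt and no reset: what is moved stays moved. The work goes in short steps, Python scripts to look and compute and a tool call to move; the robot and the scene stay as the last step left them, time stands still between calls to the robot, and variables do not carry over. Pictures are saved under pics/ and viewed, at most 10 in all, crops included, and the job is handed in when it is done.

Besides the shell and the picture viewer there is one more tool, called after "Call:" by a JSON object that holds its "api" and its "payload", one argument or row to a line. servo_tool: Moves the arm, as the interface text tells. Its arguments: {"type":"object","properties":{"plan":{"type":"array"},"claw":{"type":"number"}},"required":["plan"]}

```bash
ls; mkdir -p pics
cat > h.py <<'E'
import numpy as np,cv2
from bench import arm
def ray(c,px):
    R=cv2.Rodrigues(np.array(c["rvec"],float))[0];t=np.array(c["tvec"],float).ravel()
    u=cv2.undistortPoints(np.array([[px]],float),np.array(c["intrinsics"],float),np.array(c["D"],float))[0,0]
    return -R.T@t, R.T@np.array([u[0],u[1],1])
def at(c,px,z):
    o,d=ray(c,px); return o+d*(z-o[2])/d[2]
def proj(c,P):
    return cv2.projectPoints(np.array(P,float).reshape(-1,1,3),np.array(c["rvec"],float),np.array(c["tvec"],float),np.array(c["intrinsics"],float),np.array(c["D"],float))[0][:,0]
def cap(n,f=None):
    c=arm.capture(n)
    c={k:np.array(v) for k,v in c.items()}
    if f: np.savez("pics/"+f+".npz",**c); cv2.imwrite("pics/"+f+".png",c["img"][:,:,::-1])
    return c
def load(f): return dict(np.load("pics/"+f+".npz"))
E
python3 - <<'E'
from h import *
cap("top","top0");cap("scene","scene0")
print(arm.observe())
E
```

```text
pics
{'t': 0.1, 'qpos': array([-8.31363560e+01,  1.58432548e+01,  8.62876815e+01, -1.39138427e-03,
        7.79633208e+01, -6.93119261e+00]), 'dq': array([ 0.1054136 , -0.02326069, -0.22711422, -0.00292425,  0.00363552,
       -0.07284956]), 'joint_torque': array([ 7.05063812e-04, -4.17700124e+01, -2.46406263e+01, -2.03965074e-04,
        5.84721740e-03,  4.69510852e-06]), 'eef_pos': array([ 0.13705079, -0.55793657,  0.23053561]), 'tcp_rot': array([[ 9.71154579e-01,  2.38450696e-01, -2.20180314e-04],
       [ 2.38450734e-01, -9.71153226e-01,  1.63046710e-03],
       [ 1.74957194e-04, -1.63593775e-03, -9.99998647e-01]]), 'ft_force': array([-0.35544834,  0.41654083, -0.2250125 ]), 'torque': array([ 0.00831974,  0.02479812, -0.00439289]), 'grip_force': 0.0, 'width': 0.9982421439343224}
```

View pics/top0.png

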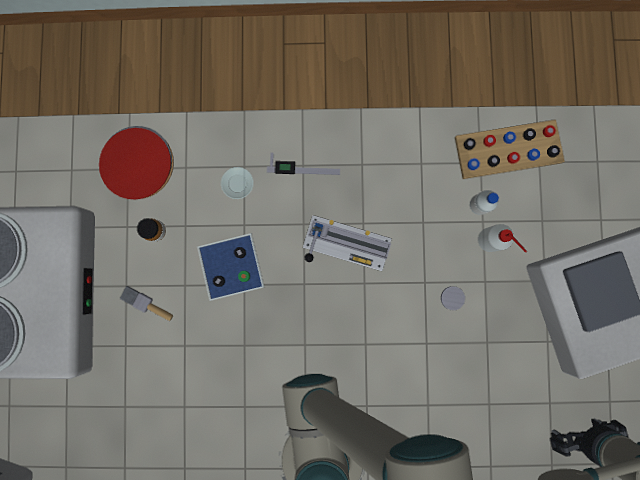

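View pics/scene0.png

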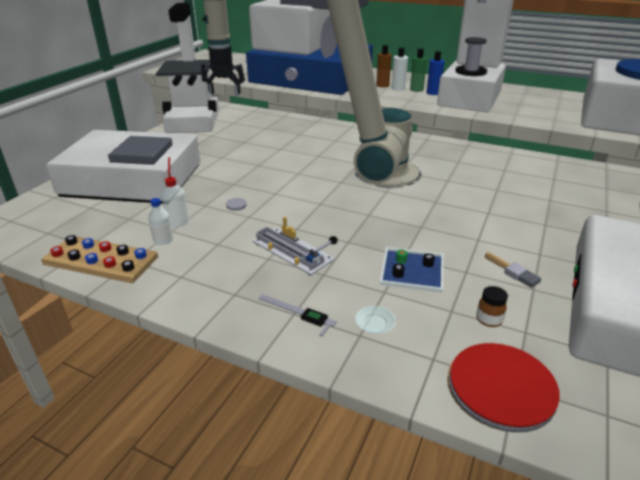

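The top view shows the magazine around (347,243) px. Its gate end and blue follower are at the left, the knob is at (309,258) and the brass catch at (361,261). The tray is at (231,267), with black mounts at (241,252) and (219,281) and the green one at (244,276). The scene view agrees.

Run:
```python
from h import *
c=load("top0")
for n,p,z in [("knob",(309,258),.046),("a",(241,252),.029),("b",(219,281),.029),("green",(244,276),.029),("catch",(361,261),.045)]:
    print(n,at(c,p,z).round(4))
for n,p in [("pUL",(313,216)),("pUR",(391,239)),("pLR",(383,270)),("pLL",(305,247))]: print(n,at(c,p,.014).round(4))
big=cv2.resize(c["img"][205:305,190:400,::-1],None,fx=3.8,fy=3.8,interpolation=cv2.INTER_CUBIC); cv2.imwrite("pics/crop0.png",big)
```

```text
knob [0.5293 0.0283 0.046 ]
a [0.5481 0.2093 0.029 ]
b [0.4719 0.2679 0.029 ]
green [0.4844 0.2014 0.029 ]
catch [ 0.5198 -0.1072  0.045 ]
pUL [0.6433 0.0174 0.014 ]
pUR [ 0.5786 -0.1903  0.014 ]
pLR [ 0.4962 -0.1672  0.014 ]
pLL [0.5602 0.0397 0.014 ]
```

View pics/crop0.png

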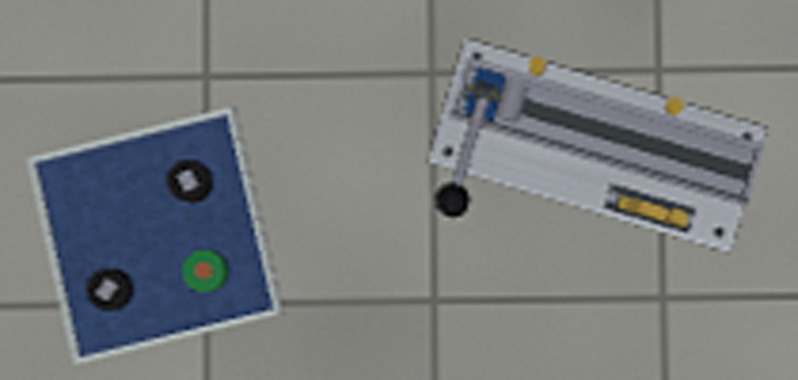

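```bash
cat >> h.py <<'E'
def go(p,th,s=None):
    """shift (cm, in the present tool axes) to p, then rz (deg) about tool z so that tool x points at th deg"""
    s=s or arm.observe(); R=np.array(s["tcp_rot"]); d=R.T@(np.array(p)-s["eef_pos"])*100
    cur=np.degrees(np.arctan2(R[1,0],R[0,0])); e=(cur-th+180)%360-180
    print("t",round(s["t"],2),"shift cm",d.round(2),"then rz",round(e,2),"tilt",(np.degrees(R[:2,2])).round(2),"F",np.round(s["ft_force"],1),"w",round(s["width"],3),"j",np.round(s["qpos"],0))
E
python3 - <<'E'
from h import *
c=arm.capture("wrist");s=arm.observe()
R=cv2.Rodrigues(np.array(c["rvec"],float))[0];o=-R.T@np.array(c["tvec"]).ravel()
T=s["tcp_rot"];print("cam in tool",(T.T@(o-s["eef_pos"])).round(3),"\n",(T.T@R.T).round(2),c["intrinsics"])
go([.50,-.05,.30],-17.3)
E
```

```text
cam in tool [ 0.08  -0.001 -0.142] 
 [[ 0.   -0.95 -0.31]
 [ 1.    0.    0.  ]
 [-0.   -0.31  0.95]] [[405.0682365    0.         325.45118517]
 [  0.         405.0682365  246.46960968]
 [  0.           0.           1.        ]]
t 0.15 shift cm [ 47.36 -40.69  -6.87] then rz 31.1 tilt [-0.01  0.08] F [-0.9  0.5 -0.5] w 0.998 j [-83.  16.  86.   0.  78.  -7.]
```

Call:
{"api": "servo_tool", "payload": {
  "plan": [
    {"x":4.6,"y":-4.2,"z":0.2},
    {"x":4.6,"y":-4.2,"z":0.2},
    {"x":4.6,"y":-4.2,"z":0.2},
    {"x":4.6,"y":-4.2,"z":0.2},
    {"x":4.6,"y":-4.2,"z":0.2},
    {"x":4.6,"y":-4.2,"z":0.2},
    {"x":4.6,"y":-4.2,"z":0.2},
    {"x":4.6,"y":-4.2,"z":0.2},
    {"x":4.6,"y":-4.2,"z":0.2},
    {"x":4.6,"y":-3,"z":0.2}
  ]
}}

```text
invalid input at $.plan[0]: expected keys x, y, z, rx, ry, rz
```

Call:
{"api": "servo_tool", "payload": {
  "plan": [
    {"rz":8},
    {"rz":8},
    {"rz":8},
    {"rz":7.1},
    {},
    {}
  ]
}}

```text
invalid input at $.plan[0]: expected keys x, y, z, rx, ry, rz
```

Run:
```python
from h import *
cap("wrist","w1")
go([.52,-.05,.20],-17.3); print(arm.observe()["eef_pos"])
```

```text
t 0.2 shift cm [ 49.3  -40.21   3.13] then rz 31.09 tilt [-0.01  0.06] F [ 0.1  0.3 -0.3] w 0.998 j [-83.  16.  86.   0.  78.  -7.]
[ 0.1370626  -0.55811061  0.23078328]
```

View pics/w1.png

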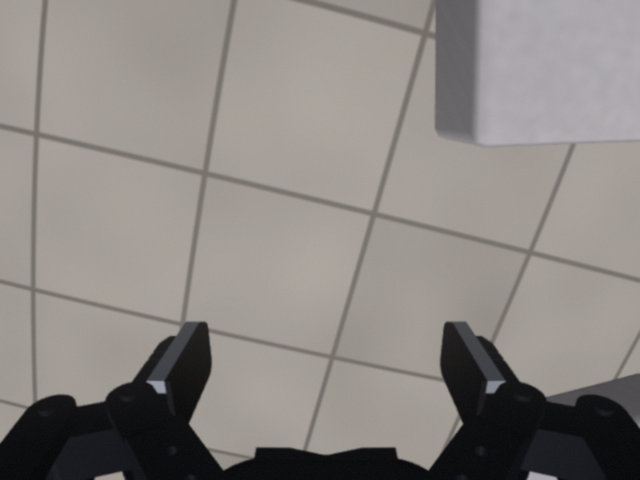

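That view showed only bare bench, because both moves were refused: every key has to be given. I'll resend them with a better viewpoint.

Call:
{"api": "servo_tool", "payload": {
  "plan": [
    {"x":4.4,"y":-4.2,"z":0,"rx":0,"ry":0,"rz":0},
    {"x":4.4,"y":-4.2,"z":0,"rx":0,"ry":0,"rz":0},
    {"x":4.4,"y":-4.2,"z":0,"rx":0,"ry":0,"rz":0},
    {"x":4.4,"y":-4.2,"z":0,"rx":0,"ry":0,"rz":0},
    {"x":4.4,"y":-4.2,"z":0,"rx":0,"ry":0,"rz":0},
    {"x":4.4,"y":-4.2,"z":0,"rx":0,"ry":0,"rz":0},
    {"x":4.4,"y":-4.2,"z":0,"rx":0,"ry":0,"rz":0},
    {"x":4.4,"y":-4.2,"z":0,"rx":0,"ry":0,"rz":0},
    {"x":4.4,"y":-4.2,"z":0,"rx":0,"ry":0,"rz":0},
    {"x":3.8,"y":-3.4,"z":0,"rx":0,"ry":0,"rz":0}
  ]
}}

```text
t: 1.2
eef_pos: [0.4079, -0.1358, 0.2315]
tcp_rot: [[0.971, 0.238, 0.001], [0.238, -0.971, -0.001], [0.0, 0.001, -1.0]]
ft_force: [1.3, -1.2, 0.2]
width: 0.994
grip_force: 0.0
```

Call:
{"api": "servo_tool", "payload": {
  "plan": [
    {"x":0,"y":0,"z":0,"rx":0,"ry":0,"rz":8},
    {"x":0,"y":0,"z":0,"rx":0,"ry":0,"rz":8},
    {"x":0,"y":0,"z":0,"rx":0,"ry":0,"rz":8},
    {"x":0,"y":0,"z":0,"rx":0,"ry":0,"rz":7.1},
    {"x":0,"y":0,"z":0,"rx":0,"ry":0,"rz":0},
    {"x":0,"y":0,"z":0,"rx":0,"ry":0,"rz":0}
  ]
}}

```text
t: 1.8
eef_pos: [0.4073, -0.1378, 0.2312]
tcp_rot: [[0.955, -0.295, -0.0], [-0.295, -0.955, -0.0], [-0.0, 0.0, -1.0]]
ft_force: [-0.3, 0.5, 0.2]
width: 0.999
grip_force: 0.0
```

Run:
```python
from h import *
cap("wrist","w2")
go([.46,-.055,.23],-17.3); print(arm.observe()["eef_pos"])
```

```text
t 1.85 shift cm [ 2.59 -9.47  0.12] then rz 0.11 tilt [-0. -0.] F [ 0.2 -0.2 -0.7] w 1.001 j [-28.   3. 102.  -0.  75.  79.]
[ 0.40729624 -0.13780549  0.23123164]
```

View pics/w2.png

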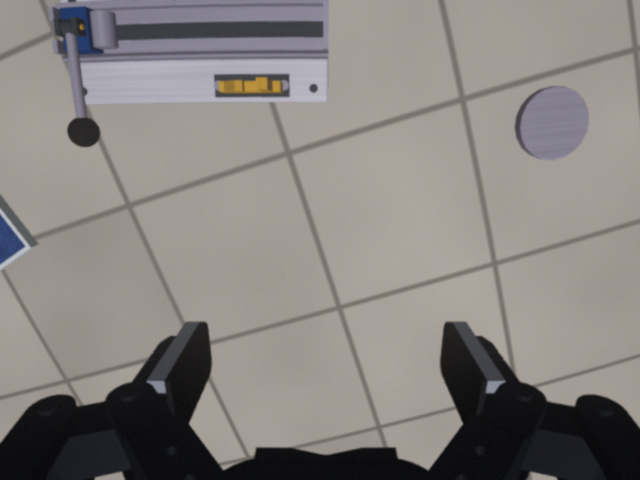

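The magazine sits at the top left of this view: knob (83,131), catch in its slot at (215–288, 85), plate corner (327,102). I'll move for a centred, closer look.

Call:
{"api": "servo_tool", "payload": {
  "plan": [
    {"x":1,"y":-2.2,"z":1.2,"rx":0,"ry":0,"rz":0},
    {"x":1,"y":-2.2,"z":1.2,"rx":0,"ry":0,"rz":0},
    {"x":1,"y":-2.2,"z":1.2,"rx":0,"ry":0,"rz":0},
    {"x":1,"y":-2.2,"z":1.2,"rx":0,"ry":0,"rz":0},
    {"x":1,"y":-2.2,"z":1.2,"rx":0,"ry":0,"rz":0},
    {"x":0,"y":0,"z":0,"rx":0,"ry":0,"rz":0},
    {"x":0,"y":0,"z":0,"rx":0,"ry":0,"rz":0}
  ]
}}

```text
t: 2.55
eef_pos: [0.4875, -0.0477, 0.171]
tcp_rot: [[0.955, -0.295, -0.001], [-0.295, -0.955, -0.0], [-0.001, 0.001, -1.0]]
ft_force: [-0.4, 0.5, -0.2]
width: 1.001
grip_force: 0.0
```

Run:
```python
from h import *
c=cap("wrist","w3"); print(arm.observe()["eef_pos"])
cv2.imwrite("pics/w3c.png",cv2.resize(c["img"][0:330,60:500,::-1],None,fx=1.8,fy=1.8,interpolation=cv2.INTER_CUBIC))
```

```text
[ 0.48749426 -0.04808144  0.17142256]
```

View pics/w3c.png

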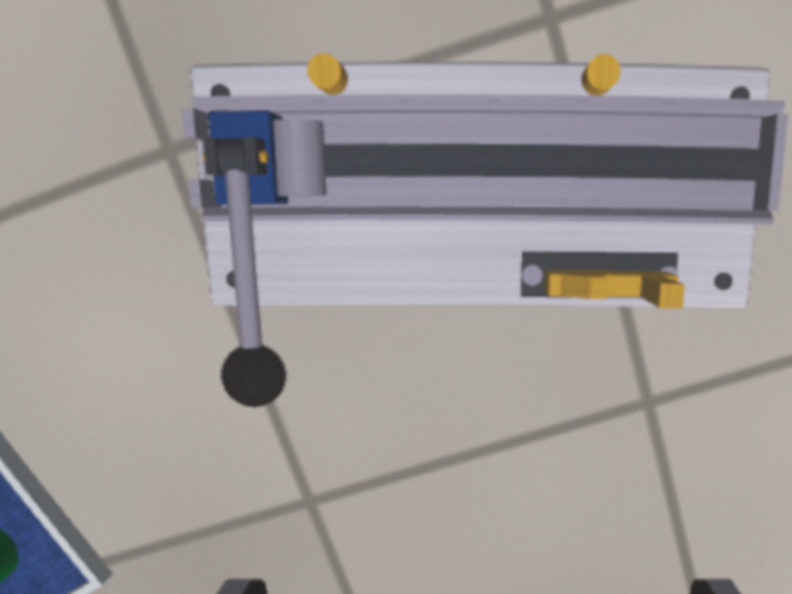

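```bash
cat > fit.py <<'E'
from h import *
from scipy.optimize import least_squares
c=load("w3"); U=lambda p:np.array(p)/1.8+[60,0]
px=[U(p) for p in [(193,66),(769,69),(747,306),(213,305),(253,375)]]
m=np.array([[36,125,14],[36,-97,14],[-56,-97,14],[-56,125,14],[-78,99,46]])/1e3
def W(q,P):
    a=q[2];P=np.asarray(P); return np.c_[q[0]+np.cos(a)*P[:,0]-np.sin(a)*P[:,1],q[1]+np.sin(a)*P[:,0]+np.cos(a)*P[:,1],P[:,2]]
r=least_squares(lambda q:(proj(c,W(q,m))-px).ravel(),[.57,-.08,-.3]); q=r.x
def M(P):
    d=P[:2]-q[:2];a=q[2];return np.array([np.cos(a)*d[0]+np.sin(a)*d[1],-np.sin(a)*d[0]+np.cos(a)*d[1]])*1e3
if __name__=="__main__":
    print(q,np.degrees(q[2]),"res px",r.fun.reshape(-1,2).round(1).tolist())
    print("knob",W(q,m[4:]))
    for n,p,z in [("web front",(548,284),.030),("605@48",(605,297),.048),("587@48",(587,297),.048),("640@48",(640,297),.048),("post front top",(657,290),.070),("post back top",(683,290),.07),("slotL",(523,252),.014),("slotR",(677,252),.014)]: print(n,M(at(c,U(p),z)).round(1))
    print("gate face,floor centre",W(q,[[0,.115,.018]]))
    b=c["img"][120:185,345:450,::-1]; cv2.imwrite("pics/catch.png",cv2.resize(b,None,fx=7,fy=7,interpolation=cv2.INTER_CUBIC))
E
python3 fit.py
```

```text
[ 0.57613207 -0.09000493 -0.3033713 ] -17.381894972042865 res px [[-2.5, -0.9], [2.2, -0.9], [1.1, 1.5], [-1.6, 0.7], [0.8, 0.5]]
knob [[0.53126914 0.02777587 0.046     ]]
web front [-45.3 -12. ]
605@48 [-48. -31.]
587@48 [-48.1 -24.5]
640@48 [-47.9 -43.8]
post front top [-43.  -44.4]
post back top [-42.9 -53.1]
slotL [-34.3  -3.1]
slotR [-33.7 -65.1]
gate face,floor centre [[0.61048708 0.01974356 0.018     ]]
```

View pics/catch.png

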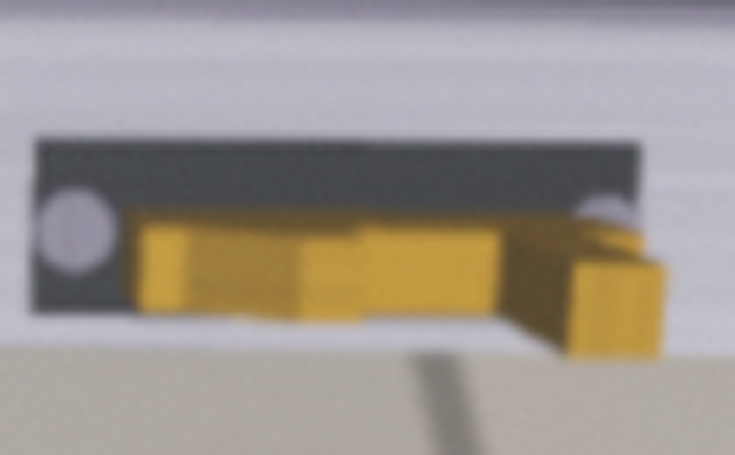

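The crop shows the tooth's sloped front, its flat top with the back edge at original px (396,163), the notch, and the post top's front edge at px (426,170). These give magazine y ≈ -31 mm for the tooth and ≈ -45 mm for the post, which agrees with the 14 mm notch. The stem should therefore park at about -38 mm, which is follower ≈ 0.137.

Run:
```python
from h import *
go([.5313,.0278,.026],-17.38)
```

```text
t 2.6 shift cm [ 1.94 -8.56 14.54] then rz 0.13 tilt [-0.03 -0.03] F [ 0.2 -0.  -0.4] w 0.997 j [-14.  11. 102.  -0.  67.  94.]
```

Call:
{"api": "servo_tool", "payload": {
  "plan": [
    {"x":0.65,"y":-2.85,"z":0,"rx":0,"ry":0,"rz":0.13},
    {"x":0.65,"y":-2.85,"z":0,"rx":0,"ry":0,"rz":0},
    {"x":0.65,"y":-2.85,"z":0,"rx":0,"ry":0,"rz":0},
    {"x":0,"y":0,"z":2.5,"rx":0,"ry":0,"rz":0},
    {"x":0,"y":0,"z":2.5,"rx":0,"ry":0,"rz":0},
    {"x":0,"y":0,"z":2.5,"rx":0,"ry":0,"rz":0},
    {"x":0,"y":0,"z":2.5,"rx":0,"ry":0,"rz":0},
    {"x":0,"y":0,"z":2.5,"rx":0,"ry":0,"rz":0},
    {"x":0,"y":0,"z":2.0,"rx":0,"ry":0,"rz":0},
    {"x":0,"y":0,"z":0,"rx":0,"ry":0,"rz":0}
  ],
  "claw": -1
}}

```text
t: 3.6
eef_pos: [0.5298, 0.0271, 0.0247]
tcp_rot: [[0.954, -0.3, -0.005], [-0.3, -0.954, -0.0], [-0.005, 0.002, -1.0]]
ft_force: [-0.8, 0.6, 0.4]
width: 1.0
grip_force: 0.0
```

Run:
```python
from h import *
go([.5313,.0278,.026],-17.38)
c=cap("wrist","w4")
```

```text
t 3.6 shift cm [ 0.12 -0.11 -0.13] then rz -0.1 tilt [-0.28 -0.  ] F [-0.8  0.6  0.4] w 1.0 j [ -5.  24. 108.  -0.  49. 103.]
```

Now close on the knob.

Call:
{"api": "servo_tool", "payload": {
  "plan": [
    {"x":0.1,"y":-0.1,"z":-0.1,"rx":0,"ry":0,"rz":0},
    {"x":0,"y":0,"z":0,"rx":0,"ry":0,"rz":0},
    {"x":0,"y":0,"z":0,"rx":0,"ry":0,"rz":0},
    {"x":0,"y":0,"z":0,"rx":0,"ry":0,"rz":0},
    {"x":0,"y":0,"z":0,"rx":0,"ry":0,"rz":0},
    {"x":0,"y":0,"z":0,"rx":0,"ry":0,"rz":0},
    {"x":0,"y":0,"z":0,"rx":0,"ry":0,"rz":0},
    {"x":0,"y":0,"z":0,"rx":0,"ry":0,"rz":0},
    {"x":0,"y":0,"z":0,"rx":0,"ry":0,"rz":0},
    {"x":0,"y":0,"z":0,"rx":0,"ry":0,"rz":0}
  ],
  "claw": 1
}}

```text
t: 4.65
eef_pos: [0.533, 0.0274, 0.028]
tcp_rot: [[0.955, -0.298, -0.0], [-0.298, -0.955, -0.003], [0.001, 0.003, -1.0]]
ft_force: [-1.6, -4.4, 4.7]
width: 0.245
grip_force: 58.4
```

Call:
{"api": "servo_tool", "payload": {
  "plan": [
    {"x":0,"y":0,"z":-0.4,"rx":0,"ry":0,"rz":0},
    {"x":0.05,"y":0,"z":-0.4,"rx":0,"ry":0,"rz":0},
    {"x":0.05,"y":0,"z":-0.4,"rx":0,"ry":0,"rz":0},
    {"x":0.05,"y":0,"z":-0.4,"rx":0,"ry":0,"rz":0},
    {"x":0.1,"y":0,"z":-0.4,"rx":0,"ry":0,"rz":0},
    {"x":0,"y":0.2,"z":0,"rx":0,"ry":0,"rz":0},
    {"x":0,"y":0.3,"z":0,"rx":0,"ry":0,"rz":0},
    {"x":0,"y":0.5,"z":0,"rx":0,"ry":0,"rz":0},
    {"x":0,"y":0,"z":0,"rx":0,"ry":0,"rz":0},
    {"x":0,"y":0,"z":0,"rx":0,"ry":0,"rz":0}
  ],
  "claw": 1
}}

```text
t: 5.65
eef_pos: [0.5335, 0.0198, 0.0471]
tcp_rot: [[0.954, -0.3, 0.002], [-0.3, -0.954, 0.002], [0.001, -0.003, -1.0]]
ft_force: [3.6, 5.2, -4.6]
width: 0.241
grip_force: 58.7
```

Run:
```python
from h import *
from fit import M
s=arm.observe();print(M(s["eef_pos"]),s["eef_pos"])
c=cap("wrist","w5"); cv2.imwrite("pics/w5c.png",cv2.resize(c["img"][60:480,100:600,::-1],None,fx=1.4,fy=1.4))
```

```text
[-73.51138282  92.08577296] [0.53348724 0.01983646 0.0471462 ]
```

View pics/w5c.png

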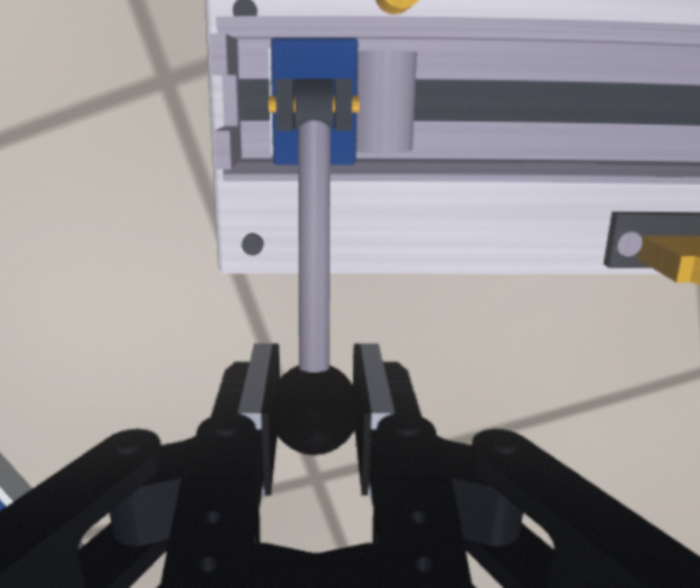

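The knob is squarely gripped between the pads, the stem is clear, and the follower is about 7 mm off the gate with about 6 N of spring force. Now draw back.

Call:
{"api": "servo_tool", "payload": {
  "plan": [
    {"x":0,"y":1,"z":0,"rx":0,"ry":0,"rz":0},
    {"x":0,"y":2,"z":0,"rx":0,"ry":0,"rz":0},
    {"x":0,"y":2,"z":0,"rx":0,"ry":0,"rz":0},
    {"x":0,"y":2,"z":0,"rx":0,"ry":0,"rz":0},
    {"x":0,"y":2,"z":0,"rx":0,"ry":0,"rz":0},
    {"x":0,"y":2,"z":0,"rx":0,"ry":0,"rz":0},
    {"x":0,"y":1,"z":0,"rx":0,"ry":0,"rz":0},
    {"x":0,"y":0.4,"z":0,"rx":0,"ry":0,"rz":0},
    {"x":0,"y":0,"z":0,"rx":0,"ry":0,"rz":0},
    {"x":0,"y":0,"z":0,"rx":0,"ry":0,"rz":0}
  ],
  "claw": 1
}}

```text
t: 6.7
eef_pos: [0.4986, -0.0988, 0.048]
tcp_rot: [[0.954, -0.299, 0.007], [-0.299, -0.954, 0.002], [0.006, -0.003, -1.0]]
ft_force: [6.4, 4.4, -2.3]
width: 0.24
grip_force: 60.4
```

Run:
```python
from h import *
from fit import M
s=arm.observe();print(M(s["eef_pos"]),s["eef_pos"],s["ft_force"])
```

```text
[-71.40394913 -31.5828811 ] [ 0.49855375 -0.09881441  0.04798568] [ 6.38877587  4.44334864 -2.25141047]
```

Call:
{"api": "servo_tool", "payload": {
  "plan": [
    {"x":0.1,"y":0.2,"z":0,"rx":0,"ry":0,"rz":0},
    {"x":0,"y":0.2,"z":0,"rx":0,"ry":0,"rz":0},
    {"x":0,"y":0.2,"z":0,"rx":0,"ry":0,"rz":0},
    {"x":0,"y":0,"z":0,"rx":0,"ry":0,"rz":0},
    {"x":0,"y":0,"z":0,"rx":0,"ry":0,"rz":0}
  ],
  "claw": 1
}}

```text
t: 7.2
eef_pos: [0.4968, -0.1042, 0.0478]
tcp_rot: [[0.954, -0.299, 0.005], [-0.299, -0.954, 0.002], [0.004, -0.003, -1.0]]
ft_force: [4.6, 6.1, -2.2]
width: 0.237
grip_force: 60.5
```

Run:
```python
from h import *
from fit import M
s=arm.observe();print(M(s["eef_pos"]),s["eef_pos"],s["ft_force"])
c=cap("wrist","w6"); cv2.imwrite("pics/w6c.png",cv2.resize(c["img"][60:400,150:500,::-1],None,fx=1.7,fy=1.7))
```

```text
[-71.43737557 -37.27575805] [ 0.49682117 -0.10423734  0.04775148] [ 4.63312418  6.13930167 -2.2371115 ]
```

View pics/w6c.png

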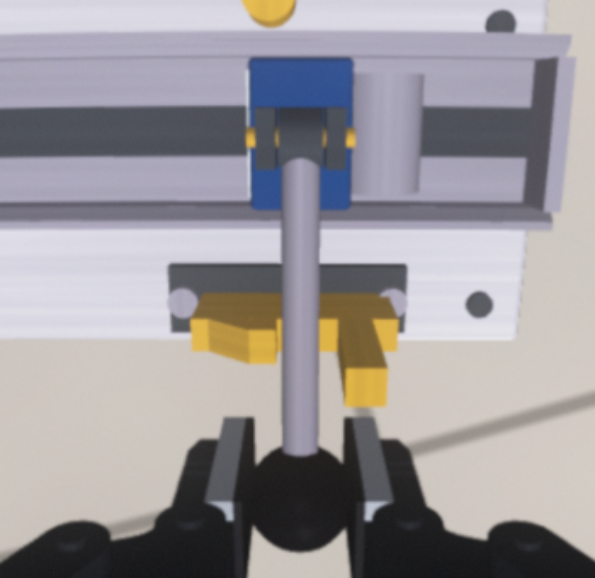

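The stem is over the notch, between the tooth back (crop x≈277) and the post front (≈337), with its centre at 301. I'll move 1.2 mm further back and then lower.

Call:
{"api": "servo_tool", "payload": {
  "plan": [
    {"x":0,"y":0.12,"z":0,"rx":0,"ry":0,"rz":0},
    {"x":0,"y":0,"z":0,"rx":0,"ry":0,"rz":0},
    {"x":0,"y":0,"z":0.4,"rx":0,"ry":0,"rz":0},
    {"x":-0.1,"y":0,"z":0.4,"rx":0,"ry":0,"rz":0},
    {"x":-0.1,"y":0,"z":0.4,"rx":0,"ry":0,"rz":0},
    {"x":0,"y":0,"z":0.4,"rx":0,"ry":0,"rz":0},
    {"x":0,"y":0,"z":0.3,"rx":0,"ry":0,"rz":0},
    {"x":0,"y":0,"z":0,"rx":0,"ry":0,"rz":0},
    {"x":0,"y":0,"z":0,"rx":0,"ry":0,"rz":0}
  ],
  "claw": 1
}}

```text
t: 8.15
eef_pos: [0.4932, -0.104, 0.029]
tcp_rot: [[0.953, -0.303, 0.002], [-0.303, -0.953, 0.004], [0.001, -0.005, -1.0]]
ft_force: [-1.9, 6.1, 5.3]
width: 0.238
grip_force: 70.1
```

Run:
```python
from h import *
from fit import M
s=arm.observe();print(M(s["eef_pos"]),s["eef_pos"],s["ft_force"])
```

```text
[-74.95189897 -38.15231889] [ 0.49320527 -0.10402395  0.02896396] [-1.93148898  6.12707501  5.25377378]
```

Call:
{"api": "servo_tool", "payload": {
  "plan": [
    {"x":0,"y":-0.1,"z":0,"rx":0,"ry":0,"rz":0},
    {"x":0,"y":-0.1,"z":0,"rx":0,"ry":0,"rz":0},
    {"x":0,"y":-0.1,"z":0,"rx":0,"ry":0,"rz":0},
    {"x":0,"y":0,"z":0,"rx":0,"ry":0,"rz":0}
  ],
  "claw": 1
}}

```text
t: 8.55
eef_pos: [0.4938, -0.1023, 0.029]
tcp_rot: [[0.954, -0.301, 0.002], [-0.301, -0.954, 0.002], [0.001, -0.002, -1.0]]
ft_force: [-1.6, 6.5, 8.5]
width: 0.243
grip_force: 70.5
```

Call:
{"api": "servo_tool", "payload": {
  "plan": [
    {"x":0,"y":-0.1,"z":0,"rx":0,"ry":0,"rz":0},
    {"x":0,"y":0,"z":0,"rx":0,"ry":0,"rz":0}
  ],
  "claw": 1
}}

```text
t: 8.75
eef_pos: [0.4939, -0.1021, 0.029]
tcp_rot: [[0.954, -0.3, 0.001], [-0.3, -0.954, 0.001], [0.001, -0.001, -1.0]]
ft_force: [-2.8, 1.7, 8.2]
width: 0.243
grip_force: 70.7
```

Contact with the tooth: the spring force on the gripper fell to about 1 N. Release and lift off.

Call:
{"api": "servo_tool", "payload": {
  "plan": [
    {"x":0,"y":0,"z":0,"rx":0,"ry":0,"rz":0},
    {"x":0,"y":0,"z":0,"rx":0,"ry":0,"rz":0},
    {"x":0,"y":0,"z":0,"rx":0,"ry":0,"rz":0},
    {"x":0,"y":0,"z":0,"rx":0,"ry":0,"rz":0},
    {"x":0,"y":0,"z":-1.5,"rx":0,"ry":0,"rz":0},
    {"x":0,"y":0,"z":-3,"rx":0,"ry":0,"rz":0},
    {"x":0,"y":0,"z":-3,"rx":0,"ry":0,"rz":0},
    {"x":0,"y":0,"z":-3,"rx":0,"ry":0,"rz":0},
    {"x":0,"y":0,"z":-3,"rx":0,"ry":0,"rz":0},
    {"x":0,"y":0,"z":0,"rx":0,"ry":0,"rz":0}
  ],
  "claw": -0.35
}}

```text
t: 9.75
eef_pos: [0.4963, -0.1037, 0.1673]
tcp_rot: [[0.954, -0.3, 0.008], [-0.3, -0.954, -0.003], [0.009, 0.0, -1.0]]
ft_force: [0.5, -0.1, -0.2]
width: 0.67
grip_force: 0.0
```

Run:
```python
from h import *
# viewing pose for the tray: tcp ~8cm on the -toolx side of the tray centre
go([.43,.235,.17],-17.38)
```

```text
t 9.75 shift cm [-16.48 -30.32  -0.43] then rz -0.06 tilt [ 0.48 -0.18] F [ 0.5 -0.1 -0.2] w 0.67 j [-20.  12. 101.  -0.  66.  88.]
```

Call:
{"api": "servo_tool", "payload": {
  "plan": [
    {"x":-1.5,"y":-4.1,"z":0,"rx":0,"ry":0,"rz":0},
    {"x":-1.5,"y":-4.1,"z":0,"rx":0,"ry":0,"rz":0},
    {"x":-1.5,"y":-4.1,"z":0,"rx":0,"ry":0,"rz":0},
    {"x":-1.5,"y":-4.1,"z":0,"rx":0,"ry":0,"rz":0},
    {"x":-1.5,"y":-4.1,"z":0,"rx":0,"ry":0,"rz":0},
    {"x":-1.3,"y":-4.1,"z":0,"rx":0,"ry":0,"rz":0},
    {"x":0,"y":0,"z":0,"rx":0,"ry":0,"rz":-8.2},
    {"x":0,"y":0,"z":0,"rx":0,"ry":0,"rz":-8.2},
    {"x":0,"y":0,"z":0,"rx":0,"ry":0,"rz":-8.2},
    {"x":0,"y":0,"z":0,"rx":0,"ry":0,"rz":-8.2}
  ],
  "claw": -0.15
}}

```text
t: 10.75
eef_pos: [0.4825, 0.1585, 0.162]
tcp_rot: [[0.963, 0.271, -0.002], [0.271, -0.963, -0.001], [-0.002, 0.0, -1.0]]
ft_force: [-0.5, 0.0, 0.6]
width: 0.574
grip_force: 0.0
```

Call:
{"api": "servo_tool", "payload": {
  "plan": [
    {"x":0,"y":0,"z":0,"rx":0,"ry":0,"rz":-8.2},
    {"x":0,"y":0,"z":0,"rx":0,"ry":0,"rz":-8.2},
    {"x":0,"y":0,"z":0,"rx":0,"ry":0,"rz":-8.2},
    {"x":0,"y":0,"z":0,"rx":0,"ry":0,"rz":-8.2},
    {"x":0,"y":0,"z":0,"rx":0,"ry":0,"rz":-8.2},
    {"x":0,"y":0,"z":0,"rx":0,"ry":0,"rz":-8.2},
    {"x":0,"y":0,"z":0,"rx":0,"ry":0,"rz":-8},
    {"x":0,"y":0,"z":0,"rx":0,"ry":0,"rz":0},
    {"x":0,"y":0,"z":0,"rx":0,"ry":0,"rz":0}
  ]
}}

```text
t: 11.65
eef_pos: [0.4829, 0.1583, 0.1625]
tcp_rot: [[0.302, 0.953, -0.001], [0.953, -0.302, -0.0], [-0.001, -0.001, -1.0]]
ft_force: [-0.5, -0.5, -0.5]
width: 0.572
grip_force: 0.0
```

Run:
```python
from h import *
c=cap("wrist","w7"); s=arm.observe(); go([.486,.159,.17],72.62,s); print(s["eef_pos"])
im=c["img"].astype(int); v=im.max(2)
dark=((v<70)).astype(np.uint8); dark[330:]=0
n,l,st,ce=cv2.connectedComponentsWithStats(dark)
for i in range(1,n):
    if st[i,4]>150: print(st[i],ce[i].round(1), at(c,ce[i],.029).round(4))
```

```text
t 11.7 shift cm [ 0.15  0.27 -0.73] then rz -0.2 tilt [-0.06 -0.02] F [0.5 0.  0.1] w 0.575 j [ 10.  13. 100.  -0.  67.  28.]
[0.48297056 0.15836002 0.16265701]
[ 236   54   49   48 1412] [260.4  78.3] [0.4748 0.2694 0.029 ]
[ 370  105   47   45 1286] [392.5 126.5] [0.5475 0.2149 0.029 ]
[248 310  14  20 191] [256.  321.1] [0.4115 0.1076 0.029 ]
[390 310  13  20 186] [395.  321.1] [0.513  0.0755 0.029 ]
```

```bash
cat > cyl.py <<'E'
from h import *
from scipy.optimize import fsolve
def blobs(c,rmax=330,amin=600,th=70):
    dark=(c["img"].max(2)<th).astype(np.uint8); dark[rmax:]=0
    for k in cv2.findContours(dark,cv2.RETR_EXTERNAL,cv2.CHAIN_APPROX_NONE)[0]:
        h=cv2.convexHull(k)
        if cv2.contourArea(h)>amin: yield h
def cen(h): m=cv2.moments(h); return np.array([m["m10"],m["m01"]])/m["m00"]
def hull(c,p,z0,r=.015,H=.025):
    a=np.linspace(0,2*np.pi,60); P=np.vstack([np.c_[p[0]+r*np.cos(a),p[1]+r*np.sin(a),np.full(60,z)] for z in (z0,z0+H)])
    return cv2.convexHull(proj(c,P).astype(np.float32))
def locate(c,h,z0):
    t=cen(h); p=fsolve(lambda p:cen(hull(c,p,z0))-t,at(c,t,z0+.02)[:2],epsfcn=1e-6)
    return p,cv2.contourArea(h)/cv2.contourArea(hull(c,p,z0))
E
python3 - <<'E'
from cyl import *
c=load("w7")
for h in blobs(c): p,k=locate(c,h,.004); print(p.round(4),round(k,3),cen(h).round(0)); 
go([.5475,.2149,.13],72.62)
E
```

```text
[0.5488 0.214 ] 0.881 [393. 127.]
[0.4736 0.2703] 0.884 [260.  78.]
t 11.7 shift cm [7.34 4.45 3.26] then rz -0.2 tilt [-0.06 -0.02] F [0.5 0.  0.1] w 0.575 j [ 10.  13. 100.  -0.  67.  28.]
```

Call:
{"api": "servo_tool", "payload": {
  "plan": [
    {"x":2.4,"y":1.5,"z":1,"rx":0,"ry":0,"rz":0},
    {"x":2.4,"y":1.5,"z":1,"rx":0,"ry":0,"rz":0},
    {"x":2.4,"y":1.55,"z":1,"rx":0,"ry":0,"rz":0},
    {"x":0,"y":0,"z":3,"rx":0,"ry":0,"rz":0},
    {"x":0,"y":0,"z":3,"rx":0,"ry":0,"rz":0},
    {"x":0,"y":0,"z":0,"rx":0,"ry":0,"rz":0},
    {"x":0,"y":0,"z":0,"rx":0,"ry":0,"rz":0}
  ]
}}

```text
t: 12.4
eef_pos: [0.5481, 0.2135, 0.0731]
tcp_rot: [[0.3, 0.954, -0.001], [0.954, -0.3, -0.0], [-0.001, -0.001, -1.0]]
ft_force: [0.1, -0.3, -0.4]
width: 0.572
grip_force: 0.0
```

Run:
```python
from h import *
go([.548,.213,.017],72.62); c=cap("wrist","w8")
```

```text
t 12.4 shift cm [-0.04  0.01  5.61] then rz -0.11 tilt [-0.07 -0.02] F [ 0.1 -0.3 -0.4] w 0.572 j [15. 24. 98. -0. 58. 32.]
```

Last allotted picture: check the alignment above the first specimen before descending.

View pics/w8.png

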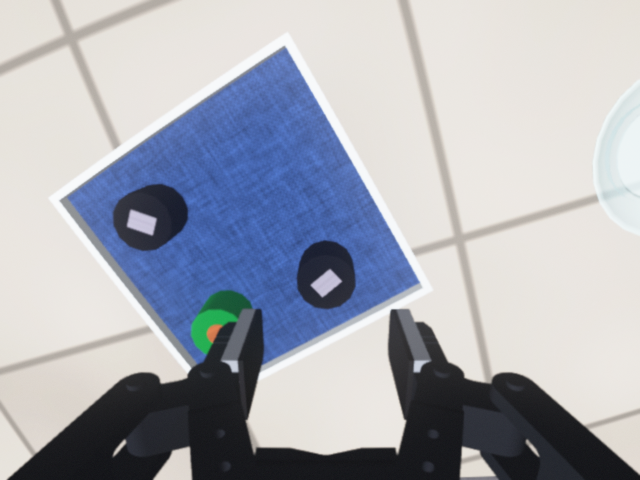

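The picture shows mount a at (326,275), centred between the fingers, mount b at (150,217) and green at (217,332), with the left finger near green. I'll compute the clearance.

Run:
```python
from cyl import *
c=load("w8"); s=arm.observe()
for h in blobs(c,400,1500):
    k=cen(h)
    if k[1]<300: p,r=locate(c,h,.004); print(p.round(4),round(r,3),k.round(0))
print("green top",at(c,(215,333),.029), "a top",at(c,(326,281),.029),"b top",at(c,(145,222),.029))
R=s["tcp_rot"]; G=at(c,(215,333),.029)
print("green in tool",(R.T@(G-s["eef_pos"])*1000).round(1))
hsv=cv2.cvtColor(c["img"],cv2.COLOR_RGB2HSV); g=cv2.inRange(hsv,(45,100,40),(85,255,255)); h=cv2.convexHull(cv2.findNonZero(g)); print("green bbox",cv2.boundingRect(h), cv2.boundingRect(hull(c,G[:2],.004).astype(np.int32)))
go([.548,.213,.017],72.62)
```

```text
[0.5488 0.2141] 0.88 [326. 275.]
[0.4737 0.2705] 0.882 [150. 216.]
green top [0.48462409 0.20380495 0.029     ] a top [0.54921516 0.21471308 0.029     ] b top [0.47512273 0.269996   0.029     ]
green in tool [-28.8 -58.6  45.1]
green bbox (191, 291, 60, 64) (186, 287, 66, 71)
t 12.45 shift cm [-0.1  -0.09  5.72] then rz -0.1 tilt [0.08 0.01] F [-0.  -0.3 -0.1] w 0.571 j [15. 24. 98. -0. 58. 32.]
```

Call:
{"api": "servo_tool", "payload": {
  "plan": [
    {"x":0.1,"y":0.05,"z":2,"rx":0,"ry":0,"rz":0},
    {"x":0,"y":0,"z":2,"rx":0,"ry":0,"rz":0},
    {"x":0,"y":0,"z":1,"rx":0,"ry":0,"rz":0},
    {"x":0,"y":0,"z":0.6,"rx":0,"ry":0,"rz":0},
    {"x":0,"y":0,"z":0,"rx":0,"ry":0,"rz":0},
    {"x":0,"y":0,"z":0,"rx":0,"ry":0,"rz":0}
  ]
}}

```text
t: 13.05
eef_pos: [0.5498, 0.2145, 0.0182]
tcp_rot: [[0.3, 0.954, 0.002], [0.954, -0.3, 0.0], [0.001, 0.002, -1.0]]
ft_force: [0.4, 0.3, -0.5]
width: 0.575
grip_force: 0.0
```

Call:
{"api": "servo_tool", "payload": {
  "plan": [
    {"x":0,"y":0,"z":0,"rx":0,"ry":0,"rz":0},
    {"x":0,"y":0,"z":0,"rx":0,"ry":0,"rz":0},
    {"x":0,"y":0,"z":0,"rx":0,"ry":0,"rz":0},
    {"x":0,"y":0,"z":0,"rx":0,"ry":0,"rz":0},
    {"x":0,"y":0,"z":0,"rx":0,"ry":0,"rz":0},
    {"x":0,"y":0,"z":0,"rx":0,"ry":0,"rz":0}
  ],
  "claw": 1
}}

```text
t: 13.65
eef_pos: [0.5498, 0.2145, 0.0185]
tcp_rot: [[0.3, 0.954, 0.002], [0.954, -0.3, 0.0], [0.001, 0.002, -1.0]]
ft_force: [-0.9, -0.5, 5.5]
width: 0.317
grip_force: 58.7
```

Run:
```python
from h import *
from fit import W,q
p=W(q,[[0,.08,.08]])[0]; print(p, arm.observe()["eef_pos"],arm.observe()["grip_force"]); go(p,72.62)
```

```text
[ 0.60003121 -0.01365815  0.08      ] [0.54977071 0.2145243  0.0185346 ] 58.734633922576904
t 13.65 shift cm [-20.26  11.64  -6.15] then rz -0.05 tilt [0.11 0.02] F [-0.9 -0.5  5.5] w 0.317 j [ 15.  28. 101.  -0.  51.  32.]
```

Run:
```python
from h import *
from fit import M,q
for f,cols in [("w3",range(250,470,15)),("w5",range(400,600,20)),("w6",[152,160,175,190,205,220,235,260]),("w2",range(130,320,20))]:
    c=load(f); g=c["img"].max(2).astype(float); out=[]
    for u in cols:
        # crop-known dark strip: longest dark run in rows of the floor
        r={"w3":(65,115),"w5":(100,150),"w6":(105,170),"w2":(12,50)}[f]
        col=g[r[0]:r[1],u]; d=np.where(col<90)[0]
        if len(d)<5: continue
        v=r[0]+d.mean(); out.append(np.r_[M(at(c,(u,v),.018)),len(d)])
    out=np.array(out); 
    if len(out)<3: print(f,out); continue
    k=np.polyfit(out[:,1],out[:,0],1); print(f,"slope deg",np.degrees(k[0]).round(2),"x at y=80,40:",np.polyval(k,[80,40]).round(2)); print(out.round(1).tolist())
```

```text
w3 slope deg 0.02 x at y=80,40: [0.51 0.5 ]
[[0.5, 67.0, 16.0], [0.5, 56.7, 16.0], [0.5, 46.3, 16.0], [0.5, 36.0, 16.0], [0.5, 25.7, 16.0], [0.5, 15.4, 16.0], [0.6, 5.1, 16.0], [0.6, -5.2, 16.0], [0.4, -15.6, 17.0], [0.5, -25.9, 17.0], [0.3, -36.3, 16.0], [0.5, -46.7, 16.0], [0.4, -57.2, 17.0], [0.6, -67.7, 17.0], [0.5, -78.2, 16.0]]
w5 slope deg 0.02 x at y=80,40: [0.41 0.4 ]
[[0.4, 62.4, 27.0], [0.5, 54.2, 27.0], [0.3, 45.8, 28.0], [0.4, 37.5, 28.0], [0.4, 29.1, 27.0], [0.5, 20.6, 27.0], [0.3, 12.0, 27.0], [0.4, 3.3, 27.0], [0.2, -5.5, 27.0], [0.5, -14.4, 27.0]]
w6 slope deg -0.51 x at y=80,40: [-1.68 -1.32]
[[-0.9, 36.7, 11.0], [-0.4, 33.2, 9.0], [-1.3, 26.9, 7.0], [-2.0, 20.5, 9.0], [-1.9, 14.1, 10.0], [-0.9, 7.7, 7.0], [-1.7, 1.5, 11.0], [0.2, -9.1, 15.0]]
w2 slope deg 0.07 x at y=80,40: [0.51 0.46]
[[0.2, 64.8, 15.0], [0.4, 48.0, 15.0], [0.8, 31.3, 15.0], [0.4, 14.9, 15.0], [0.5, -1.5, 14.0], [0.6, -17.8, 15.0], [0.4, -33.9, 15.0], [0.3, -50.0, 15.0], [0.2, -66.1, 15.0], [0.2, -82.1, 15.0]]
```

Call:
{"api": "servo_tool", "payload": {
  "plan": [
    {"x":0,"y":0,"z":-2,"rx":0,"ry":0,"rz":0},
    {"x":0,"y":0,"z":-2.2,"rx":0,"ry":0,"rz":0},
    {"x":-2,"y":1,"z":-2,"rx":0,"ry":0,"rz":0},
    {"x":-4,"y":2.2,"z":0,"rx":0,"ry":0,"rz":0},
    {"x":-4,"y":2.3,"z":0,"rx":0,"ry":0,"rz":0},
    {"x":-4,"y":2.3,"z":0,"rx":0,"ry":0,"rz":0},
    {"x":-4,"y":2.3,"z":0,"rx":0,"ry":0,"rz":0},
    {"x":-2.25,"y":1.6,"z":0,"rx":0,"ry":0,"rz":0},
    {"x":0,"y":0,"z":0,"rx":0,"ry":0,"rz":0},
    {"x":0,"y":0,"z":0,"rx":0,"ry":0,"rz":0}
  ],
  "claw": 1
}}

```text
t: 14.65
eef_pos: [0.5998, -0.0143, 0.0791]
tcp_rot: [[0.301, 0.954, -0.001], [0.954, -0.301, 0.001], [0.0, -0.001, -1.0]]
ft_force: [-0.5, -0.5, 0.1]
width: 0.317
grip_force: 59.1
```

Run:
```python
from h import *
from fit import W,q
p=W(q,[[0.0005,.08,.036]])[0]; go(p,72.62); print(p)
```

```text
t 14.65 shift cm [0.06 0.05 4.31] then rz -0.16 tilt [-0.03  0.03] F [-0.5 -0.5  0.1] w 0.317 j [-8. 25. 96.  0. 60.  9.]
[ 0.60050838 -0.01380752  0.036     ]
```

Call:
{"api": "servo_tool", "payload": {
  "plan": [
    {"x":0.06,"y":0.05,"z":1,"rx":0,"ry":0,"rz":0},
    {"x":0,"y":0,"z":1,"rx":0,"ry":0,"rz":0},
    {"x":0,"y":0,"z":0.8,"rx":0,"ry":0,"rz":0},
    {"x":0,"y":0,"z":0.4,"rx":0,"ry":0,"rz":0},
    {"x":0,"y":0,"z":0.2,"rx":0,"ry":0,"rz":0},
    {"x":0,"y":0,"z":0.2,"rx":0,"ry":0,"rz":0},
    {"x":0,"y":0,"z":0.2,"rx":0,"ry":0,"rz":0},
    {"x":0,"y":0,"z":0,"rx":0,"ry":0,"rz":0}
  ],
  "claw": 1
}}

```text
t: 15.45
eef_pos: [0.6007, -0.0135, 0.0412]
tcp_rot: [[0.3, 0.954, 0.0], [0.954, -0.3, -0.0], [-0.0, 0.0, -1.0]]
ft_force: [0.3, 0.1, -0.4]
width: 0.318
grip_force: 59.1
```

Call:
{"api": "servo_tool", "payload": {
  "plan": [
    {"x":0,"y":0,"z":0.1,"rx":0,"ry":0,"rz":0},
    {"x":0,"y":0,"z":0.1,"rx":0,"ry":0,"rz":0},
    {"x":0,"y":0,"z":0.1,"rx":0,"ry":0,"rz":0},
    {"x":0,"y":0,"z":0.1,"rx":0,"ry":0,"rz":0},
    {"x":0,"y":0,"z":0.1,"rx":0,"ry":0,"rz":0},
    {"x":0,"y":0,"z":0,"rx":0,"ry":0,"rz":0}
  ],
  "claw": 1
}}

```text
t: 16.05
eef_pos: [0.6006, -0.0135, 0.0361]
tcp_rot: [[0.3, 0.954, -0.0], [0.954, -0.3, -0.0], [-0.0, -0.0, -1.0]]
ft_force: [0.3, 0.1, -1.2]
width: 0.316
grip_force: 59.1
```

Call:
{"api": "servo_tool", "payload": {
  "plan": [
    {"x":0,"y":0,"z":0.1,"rx":0,"ry":0,"rz":0},
    {"x":0,"y":0,"z":0.1,"rx":0,"ry":0,"rz":0},
    {"x":0,"y":0,"z":0,"rx":0,"ry":0,"rz":0}
  ],
  "claw": 1
}}

```text
t: 16.35
eef_pos: [0.6006, -0.0135, 0.0341]
tcp_rot: [[0.3, 0.954, -0.0], [0.954, -0.3, -0.0], [-0.0, -0.0, -1.0]]
ft_force: [0.1, -0.2, 0.6]
width: 0.319
grip_force: 59.1
```

Call:
{"api": "servo_tool", "payload": {
  "plan": [
    {"x":0,"y":0,"z":0.1,"rx":0,"ry":0,"rz":0},
    {"x":0,"y":0,"z":0.05,"rx":0,"ry":0,"rz":0},
    {"x":0,"y":0,"z":0,"rx":0,"ry":0,"rz":0}
  ],
  "claw": 1
}}

```text
t: 16.65
eef_pos: [0.6006, -0.0135, 0.0327]
tcp_rot: [[0.3, 0.954, -0.0], [0.954, -0.3, -0.0], [-0.0, -0.0, -1.0]]
ft_force: [0.4, -0.7, -0.6]
width: 0.318
grip_force: 59.1
```

Call:
{"api": "servo_tool", "payload": {
  "plan": [
    {"x":0,"y":0,"z":0.05,"rx":0,"ry":0,"rz":0},
    {"x":0,"y":0,"z":0.03,"rx":0,"ry":0,"rz":0},
    {"x":0,"y":0,"z":0,"rx":0,"ry":0,"rz":0}
  ],
  "claw": 1
}}

```text
t: 16.95
eef_pos: [0.6007, -0.0135, 0.0325]
tcp_rot: [[0.3, 0.954, 0.0], [0.954, -0.3, -0.0], [-0.0, 0.0, -1.0]]
ft_force: [-1.9, 0.1, 5.1]
width: 0.315
grip_force: 59.5
```

Call:
{"api": "servo_tool", "payload": {
  "plan": [
    {"x":0,"y":0,"z":0,"rx":0,"ry":0,"rz":0},
    {"x":0,"y":0,"z":0,"rx":0,"ry":0,"rz":0},
    {"x":0,"y":0,"z":0,"rx":0,"ry":0,"rz":0},
    {"x":0,"y":0,"z":0,"rx":0,"ry":0,"rz":0},
    {"x":0,"y":0,"z":-1,"rx":0,"ry":0,"rz":0},
    {"x":0,"y":0,"z":-2,"rx":0,"ry":0,"rz":0},
    {"x":0,"y":0,"z":-3,"rx":0,"ry":0,"rz":0},
    {"x":0,"y":0,"z":-3,"rx":0,"ry":0,"rz":0},
    {"x":0,"y":0,"z":0,"rx":0,"ry":0,"rz":0}
  ],
  "claw": -0.15
}}

```text
t: 17.85
eef_pos: [0.6041, -0.0139, 0.1273]
tcp_rot: [[0.299, 0.954, 0.01], [0.954, -0.299, -0.001], [0.002, 0.01, -1.0]]
ft_force: [0.6, -0.7, 0.8]
width: 0.572
grip_force: 0.0
```

Call:
{"api": "servo_tool", "payload": {
  "plan": [
    {"x":3.9,"y":-3.4,"z":0,"rx":0,"ry":0,"rz":0},
    {"x":3.9,"y":-3.4,"z":0,"rx":0,"ry":0,"rz":0},
    {"x":3.9,"y":-3.4,"z":0,"rx":0,"ry":0,"rz":0},
    {"x":3.9,"y":-3.4,"z":0,"rx":0,"ry":0,"rz":0},
    {"x":3.9,"y":-3.5,"z":0,"rx":0,"ry":0,"rz":0},
    {"x":3.8,"y":-3.5,"z":0,"rx":0,"ry":0,"rz":0},
    {"x":0,"y":0,"z":2,"rx":0,"ry":0,"rz":0},
    {"x":0,"y":0,"z":2,"rx":0,"ry":0,"rz":0},
    {"x":0,"y":0,"z":0,"rx":0,"ry":0,"rz":0},
    {"x":0,"y":0,"z":0,"rx":0,"ry":0,"rz":0}
  ]
}}

```text
t: 18.85
eef_pos: [0.4783, 0.2603, 0.0819]
tcp_rot: [[0.3, 0.954, -0.001], [0.954, -0.3, -0.0], [-0.001, -0.001, -1.0]]
ft_force: [-0.8, -0.5, 0.8]
width: 0.574
grip_force: 0.0
```

Run:
```python
from cyl import *
c=cap("wrist","w9")
for h in blobs(c,400,1500):
    k=cen(h)
    if k[1]<330: p,r=locate(c,h,.004); print(p.round(4),round(r,3),k.round(0))
go([.4737,.2705,.0182],72.62)
# is mount a seen in the track in the top view?
t=cap("top","top1"); from fit import W,q
for y in (.08,): 
    u=proj(t,W(q,[[0.0,y,.043]]))[0]; print(u, t["img"][int(u[1])-6:int(u[1])+7:3,int(u[0])-6:int(u[0])+7:3].max(2))
```

```text
[0.4735 0.2707] 0.885 [310. 256.]
t 18.9 shift cm [ 0.81 -0.81  6.43] then rz -0.08 tilt [0.04 0.01] F [0.6 0.2 0.3] w 0.577 j [ 21.  20. 103.  -0.  57.  39.]
[324.72602853 230.90605699] [[139 123 151 147 140]
 [146  53  18  21 127]
 [ 68  22 146  47  67]
 [152  23 141  31  47]
 [125 109  17  27 136]]
```

Mount a shows at its place in the track. Now for mount b.

Call:
{"api": "servo_tool", "payload": {
  "plan": [
    {"x":0.8,"y":-0.8,"z":1,"rx":0,"ry":0,"rz":0},
    {"x":0,"y":0,"z":2,"rx":0,"ry":0,"rz":0},
    {"x":0,"y":0,"z":2,"rx":0,"ry":0,"rz":0},
    {"x":0,"y":0,"z":1,"rx":0,"ry":0,"rz":0},
    {"x":0,"y":0,"z":0.35,"rx":0,"ry":0,"rz":0},
    {"x":0,"y":0,"z":0,"rx":0,"ry":0,"rz":0},
    {"x":0,"y":0,"z":0,"rx":0,"ry":0,"rz":0}
  ]
}}

```text
t: 19.65
eef_pos: [0.4738, 0.2708, 0.0191]
tcp_rot: [[0.3, 0.954, 0.001], [0.954, -0.3, 0.001], [0.001, 0.001, -1.0]]
ft_force: [-0.5, 0.8, -0.0]
width: 0.577
grip_force: 0.0
```

Call:
{"api": "servo_tool", "payload": {
  "plan": [
    {"x":0,"y":0,"z":0,"rx":0,"ry":0,"rz":0},
    {"x":0,"y":0,"z":0,"rx":0,"ry":0,"rz":0},
    {"x":0,"y":0,"z":0,"rx":0,"ry":0,"rz":0},
    {"x":0,"y":0,"z":0,"rx":0,"ry":0,"rz":0},
    {"x":0,"y":0,"z":0,"rx":0,"ry":0,"rz":0},
    {"x":0,"y":0,"z":0,"rx":0,"ry":0,"rz":0}
  ],
  "claw": 1
}}

```text
t: 20.25
eef_pos: [0.4739, 0.2708, 0.0196]
tcp_rot: [[0.3, 0.954, 0.002], [0.954, -0.3, 0.001], [0.001, 0.002, -1.0]]
ft_force: [-1.1, 0.1, 5.7]
width: 0.316
grip_force: 58.8
```

Run:
```python
from h import *
from fit import W,q
p=W(q,[[0.0005,.025,.08]])[0]; print(p, arm.observe()["eef_pos"]); go(p,72.62)
```

```text
[ 0.58407772 -0.06629594  0.08      ] [0.47388045 0.27075443 0.01964388]
t 20.25 shift cm [-28.85  20.62  -6.04] then rz -0.06 tilt [0.11 0.04] F [-1.1  0.1  5.7] w 0.316 j [ 22.  25. 107.  -0.  48.  40.]
```

Call:
{"api": "servo_tool", "payload": {
  "plan": [
    {"x":0,"y":0,"z":-2,"rx":0,"ry":0,"rz":0},
    {"x":0,"y":0,"z":-2.5,"rx":0,"ry":0,"rz":0},
    {"x":0,"y":0,"z":-2.5,"rx":0,"ry":0,"rz":0},
    {"x":-3.6,"y":2.6,"z":0,"rx":0,"ry":0,"rz":0},
    {"x":-3.6,"y":2.6,"z":0,"rx":0,"ry":0,"rz":0},
    {"x":-3.6,"y":2.6,"z":0,"rx":0,"ry":0,"rz":0},
    {"x":-3.6,"y":2.6,"z":0,"rx":0,"ry":0,"rz":0},
    {"x":-3.6,"y":2.6,"z":0,"rx":0,"ry":0,"rz":0},
    {"x":-3.6,"y":2.6,"z":0,"rx":0,"ry":0,"rz":0},
    {"x":-3.6,"y":2.6,"z":0,"rx":0,"ry":0,"rz":0}
  ],
  "claw": 1
}}

```text
t: 21.25
eef_pos: [0.5717, -0.0263, 0.0887]
tcp_rot: [[0.3, 0.954, 0.001], [0.954, -0.3, -0.0], [0.0, 0.001, -1.0]]
ft_force: [0.6, 0.4, 0.1]
width: 0.318
grip_force: 59.1
```

Call:
{"api": "servo_tool", "payload": {
  "plan": [
    {"x":-3.6,"y":2.4,"z":0,"rx":0,"ry":0,"rz":0},
    {"x":0,"y":0,"z":0,"rx":0,"ry":0,"rz":0},
    {"x":0,"y":0,"z":0,"rx":0,"ry":0,"rz":0}
  ],
  "claw": 1
}}

```text
t: 21.55
eef_pos: [0.5833, -0.0668, 0.0883]
tcp_rot: [[0.302, 0.953, -0.001], [0.953, -0.302, 0.001], [0.0, -0.001, -1.0]]
ft_force: [0.2, 1.0, 0.4]
width: 0.319
grip_force: 59.2
```

Run:
```python
from h import *
from fit import W,q
p=W(q,[[0.0005,.025,.0415]])[0]; print(p); go(p,72.62)
```

```text
[ 0.58407772 -0.06629594  0.0415    ]
t 21.55 shift cm [0.07 0.06 4.68] then rz -0.2 tilt [-0.03  0.03] F [0.2 1.  0.4] w 0.319 j [-13.  23.  97.   0.  60.   4.]
```

Call:
{"api": "servo_tool", "payload": {
  "plan": [
    {"x":0.07,"y":0.06,"z":1,"rx":0,"ry":0,"rz":-0.2},
    {"x":0,"y":0,"z":1.2,"rx":0,"ry":0,"rz":0},
    {"x":0,"y":0,"z":1.2,"rx":0,"ry":0,"rz":0},
    {"x":0,"y":0,"z":0.6,"rx":0,"ry":0,"rz":0},
    {"x":0,"y":0,"z":0.3,"rx":0,"ry":0,"rz":0},
    {"x":0,"y":0,"z":0.2,"rx":0,"ry":0,"rz":0},
    {"x":0,"y":0,"z":0.2,"rx":0,"ry":0,"rz":0},
    {"x":0,"y":0,"z":0,"rx":0,"ry":0,"rz":0}
  ],
  "claw": 1
}}

```text
t: 22.35
eef_pos: [0.5843, -0.0656, 0.0415]
tcp_rot: [[0.296, 0.955, 0.0], [0.955, -0.296, -0.0], [-0.0, 0.0, -1.0]]
ft_force: [0.1, -0.1, -0.7]
width: 0.314
grip_force: 59.2
```

Call:
{"api": "servo_tool", "payload": {
  "plan": [
    {"x":0,"y":0,"z":0.1,"rx":0,"ry":0,"rz":0},
    {"x":0,"y":0,"z":0.1,"rx":0,"ry":0,"rz":0},
    {"x":0,"y":0,"z":0.1,"rx":0,"ry":0,"rz":0},
    {"x":0,"y":0,"z":0.1,"rx":0,"ry":0,"rz":0},
    {"x":0,"y":0,"z":0,"rx":0,"ry":0,"rz":0}
  ],
  "claw": 1
}}

```text
t: 22.85
eef_pos: [0.5841, -0.0655, 0.0374]
tcp_rot: [[0.296, 0.955, -0.0], [0.955, -0.296, -0.0], [-0.0, -0.0, -1.0]]
ft_force: [-0.3, 0.8, 0.0]
width: 0.32
grip_force: 59.2
```

Call:
{"api": "servo_tool", "payload": {
  "plan": [
    {"x":0,"y":0,"z":0.1,"rx":0,"ry":0,"rz":0},
    {"x":0,"y":0,"z":0.1,"rx":0,"ry":0,"rz":0},
    {"x":0,"y":0,"z":0.1,"rx":0,"ry":0,"rz":0},
    {"x":0,"y":0,"z":0.07,"rx":0,"ry":0,"rz":0},
    {"x":0,"y":0,"z":0.05,"rx":0,"ry":0,"rz":0},
    {"x":0,"y":0,"z":0,"rx":0,"ry":0,"rz":0}
  ],
  "claw": 1
}}

```text
t: 23.45
eef_pos: [0.5842, -0.0655, 0.0337]
tcp_rot: [[0.296, 0.955, 0.0], [0.955, -0.296, -0.0], [-0.0, 0.0, -1.0]]
ft_force: [-0.8, 0.3, 3.7]
width: 0.317
grip_force: 59.5
```

Floor contact at 3.7 N. Release, rise, and turn back for the knob.

Call:
{"api": "servo_tool", "payload": {
  "plan": [
    {"x":0,"y":0,"z":0,"rx":0,"ry":0,"rz":0},
    {"x":0,"y":0,"z":0,"rx":0,"ry":0,"rz":0},
    {"x":0,"y":0,"z":0,"rx":0,"ry":0,"rz":0},
    {"x":0,"y":0,"z":0,"rx":0,"ry":0,"rz":0},
    {"x":0,"y":0,"z":-1,"rx":0,"ry":0,"rz":0},
    {"x":0,"y":0,"z":-2,"rx":0,"ry":0,"rz":0},
    {"x":0,"y":0,"z":-3,"rx":0,"ry":0,"rz":0},
    {"x":0,"y":0,"z":-3,"rx":0,"ry":0,"rz":0},
    {"x":0,"y":0,"z":-3,"rx":0,"ry":0,"rz":0},
    {"x":0,"y":0,"z":0,"rx":0,"ry":0,"rz":0}
  ],
  "claw": -0.15
}}

```text
t: 24.45
eef_pos: [0.5874, -0.0662, 0.1588]
tcp_rot: [[0.296, 0.955, 0.01], [0.955, -0.296, -0.002], [0.001, 0.01, -1.0]]
ft_force: [0.6, -0.6, 1.1]
width: 0.575
grip_force: 0.0
```

Call:
{"api": "servo_tool", "payload": {
  "plan": [
    {"x":0,"y":0,"z":0,"rx":0,"ry":0,"rz":8.5},
    {"x":0,"y":0,"z":0,"rx":0,"ry":0,"rz":8.5},
    {"x":0,"y":0,"z":0,"rx":0,"ry":0,"rz":8.5},
    {"x":0,"y":0,"z":0,"rx":0,"ry":0,"rz":8.5},
    {"x":0,"y":0,"z":0,"rx":0,"ry":0,"rz":8.5},
    {"x":0,"y":0,"z":0,"rx":0,"ry":0,"rz":8.5},
    {"x":0,"y":0,"z":0,"rx":0,"ry":0,"rz":8.5},
    {"x":0,"y":0,"z":0,"rx":0,"ry":0,"rz":8.5},
    {"x":0,"y":0,"z":0,"rx":0,"ry":0,"rz":8.5},
    {"x":0,"y":0,"z":0,"rx":0,"ry":0,"rz":8.5}
  ],
  "claw": -0.35
}}

```text
t: 25.45
eef_pos: [0.5839, -0.0654, 0.153]
tcp_rot: [[0.976, -0.218, -0.001], [-0.218, -0.976, 0.0], [-0.001, 0.0, -1.0]]
ft_force: [-0.1, -1.1, 0.2]
width: 0.674
grip_force: 0.0
```

Call:
{"api": "servo_tool", "payload": {
  "plan": [
    {"x":0,"y":0,"z":0,"rx":0,"ry":0,"rz":5.1},
    {"x":0,"y":0,"z":0,"rx":0,"ry":0,"rz":0},
    {"x":0,"y":0,"z":0,"rx":0,"ry":0,"rz":0}
  ]
}}

```text
t: 25.75
eef_pos: [0.5841, -0.0655, 0.1531]
tcp_rot: [[0.955, -0.296, -0.0], [-0.296, -0.955, 0.0], [-0.0, 0.0, -1.0]]
ft_force: [-1.0, 0.2, 0.3]
width: 0.675
grip_force: 0.0
```

Run:
```python
from cyl import *
from fit import W,q,M
c=cap("wrist","w10"); s=arm.observe(); go([.4939,-.1021,.029],-17.38,s)
for h in blobs(c,400,900): print(cen(h).round(0),M(at(c,cen(h),.043)).round(0),M(locate(c,h,.018)[0]).round(1))
print("expected knob px",proj(c,W(q,[[-.078,-.036,.046]])))
t=cap("top","top2")
for y in (.08,.025,):
    u=proj(t,W(q,[[0.0,y,.043]]))[0]; print(u, t["img"][int(u[1])-6:int(u[1])+7:3,int(u[0])-6:int(u[0])+7:3].max(2).tolist())
```

```text
t 25.8 shift cm [-7.53  6.17 12.42] then rz 0.14 tilt [-0.02 -0.  ] F [ 0.2 -0.5 -0.4] w 0.674 j [-13.  20.  92.  -0.  68.  94.]
[459. 367.] [-96. -73.] [-103.6  -77. ]
[190. 368.] [-97. 126.] [-105.   130.7]
[327. 237.] [ 4. 25.] [ 1.  25.4]
[248. 237.] [ 4. 77.] [ 1.1 79.3]
[28. 29.] [132. 203.] [134.4 210.6]
expected knob px [[412.93134084 349.22812396]]
[324.72602853 230.90605699] [[106, 140, 143, 69, 144], [55, 61, 115, 73, 136], [58, 61, 61, 71, 128], [108, 88, 73, 36, 34], [104, 107, 95, 35, 138]]
[344.82835144 236.87689568] [[133, 134, 137, 137, 138], [122, 126, 127, 129, 134], [101, 98, 132, 116, 115], [64, 146, 102, 104, 105], [82, 31, 54, 80, 90]]
```

Both mounts stand in the track, at y ≈ 25 and 79 mm. Go above the knob.

Call:
{"api": "servo_tool", "payload": {
  "plan": [
    {"x":-2.5,"y":2,"z":0,"rx":0,"ry":0,"rz":0.14},
    {"x":-2.5,"y":2.1,"z":0,"rx":0,"ry":0,"rz":0},
    {"x":-2.53,"y":2.07,"z":0,"rx":0,"ry":0,"rz":0},
    {"x":0,"y":0,"z":3,"rx":0,"ry":0,"rz":0},
    {"x":0,"y":0,"z":2,"rx":0,"ry":0,"rz":0},
    {"x":0,"y":0,"z":0,"rx":0,"ry":0,"rz":0},
    {"x":0,"y":0,"z":0,"rx":0,"ry":0,"rz":0}
  ],
  "claw": -0.35
}}

```text
t: 26.55
eef_pos: [0.4941, -0.1019, 0.1035]
tcp_rot: [[0.954, -0.3, -0.0], [-0.3, -0.954, -0.0], [-0.0, 0.0, -1.0]]
ft_force: [0.2, 0.5, -0.3]
width: 0.672
grip_force: 0.0
```

Run:
```python
from cyl import *
from fit import W,q,M
c=cap("wrist","w11"); s=arm.observe(); go([.4939,-.1021,.029],-17.38,s)
u=proj(c,[[.4939,-.1021,.046]])[0]; print("expect",u)
for h in blobs(c,460,500,60):
    k=cen(h); print(k.round(0),cv2.boundingRect(h),at(c,k,.046).round(4),M(at(c,k,.046)).round(1))
```

```text
t 26.6 shift cm [-0.09  0.03  7.51] then rz -0.06 tilt [ 0.08 -0.03] F [-0.9 -0.4  0.6] w 0.679 j [-20.  16. 106.  -0.  58.  88.]
expect [327.6141152 273.224925 ]
[326. 454.] (253, 448, 146, 12) [ 0.376 -0.064  0.046] [-198.7  -35. ]
[484. 405.] (400, 312, 229, 148) [ 0.3821 -0.1674  0.046 ] [-162.  -131.8]
[167. 405.] (23, 312, 228, 148) [0.4402 0.0175 0.046 ] [-161.9   62. ]
[325. 279.] (304, 260, 43, 40) [ 0.4913 -0.0998  0.046 ] [-78.  -34.7]
[105. 126.] (68, 98, 76, 59) [ 0.5991 -0.0215  0.046 ] [ 1.5 72.2]
[206. 125.] (173, 96, 68, 59) [ 0.584  -0.0693  0.046 ] [ 1.3 22.1]
```

Call:
{"api": "servo_tool", "payload": {
  "plan": [
    {"x":-0.2,"y":0,"z":2.5,"rx":0,"ry":0,"rz":0},
    {"x":0,"y":0,"z":2.5,"rx":0,"ry":0,"rz":0},
    {"x":0,"y":0,"z":1.5,"rx":0,"ry":0,"rz":0},
    {"x":0,"y":0,"z":0.9,"rx":0,"ry":0,"rz":0},
    {"x":0,"y":0,"z":0,"rx":0,"ry":0,"rz":0},
    {"x":0,"y":0,"z":0,"rx":0,"ry":0,"rz":0}
  ],
  "claw": -0.35
}}

```text
t: 27.2
eef_pos: [0.493, -0.1015, 0.0301]
tcp_rot: [[0.954, -0.3, 0.002], [-0.3, -0.954, -0.001], [0.002, 0.0, -1.0]]
ft_force: [-0.4, 0.4, -0.9]
width: 0.675
grip_force: 0.0
```

Call:
{"api": "servo_tool", "payload": {
  "plan": [
    {"x":0,"y":0,"z":0,"rx":0,"ry":0,"rz":0},
    {"x":0,"y":0,"z":0,"rx":0,"ry":0,"rz":0},
    {"x":0,"y":0,"z":0,"rx":0,"ry":0,"rz":0},
    {"x":0,"y":0,"z":0,"rx":0,"ry":0,"rz":0},
    {"x":0,"y":0,"z":0,"rx":0,"ry":0,"rz":0},
    {"x":0,"y":0,"z":0,"rx":0,"ry":0,"rz":0},
    {"x":0,"y":0,"z":0,"rx":0,"ry":0,"rz":0}
  ],
  "claw": 1
}}

```text
t: 27.9
eef_pos: [0.4925, -0.1015, 0.0297]
tcp_rot: [[0.954, -0.3, 0.001], [-0.3, -0.954, -0.001], [0.001, 0.0, -1.0]]
ft_force: [-0.2, -1.3, 5.4]
width: 0.242
grip_force: 58.7
```

Call:
{"api": "servo_tool", "payload": {
  "plan": [
    {"x":0,"y":0.1,"z":0,"rx":0,"ry":0,"rz":0},
    {"x":0,"y":0.1,"z":0,"rx":0,"ry":0,"rz":0},
    {"x":0,"y":0.1,"z":0,"rx":0,"ry":0,"rz":0},
    {"x":0,"y":0,"z":0,"rx":0,"ry":0,"rz":0},
    {"x":0,"y":0,"z":0,"rx":0,"ry":0,"rz":0}
  ],
  "claw": 1
}}

```text
t: 28.4
eef_pos: [0.4922, -0.1025, 0.0296]
tcp_rot: [[0.953, -0.302, 0.002], [-0.302, -0.953, 0.003], [0.001, -0.003, -1.0]]
ft_force: [2.9, 6.8, 5.3]
width: 0.242
grip_force: 59.0
```

Call:
{"api": "servo_tool", "payload": {
  "plan": [
    {"x":0,"y":0,"z":-0.4,"rx":0,"ry":0,"rz":0},
    {"x":0.05,"y":0,"z":-0.4,"rx":0,"ry":0,"rz":0},
    {"x":0.05,"y":0,"z":-0.4,"rx":0,"ry":0,"rz":0},
    {"x":0.05,"y":0,"z":-0.4,"rx":0,"ry":0,"rz":0},
    {"x":0.1,"y":0,"z":-0.4,"rx":0,"ry":0,"rz":0},
    {"x":0,"y":0,"z":0,"rx":0,"ry":0,"rz":0},
    {"x":0,"y":0,"z":0,"rx":0,"ry":0,"rz":0}
  ],
  "claw": 1
}}

```text
t: 29.1
eef_pos: [0.4949, -0.1036, 0.0487]
tcp_rot: [[0.954, -0.3, 0.002], [-0.3, -0.954, 0.002], [0.002, -0.002, -1.0]]
ft_force: [6.0, 5.8, -3.5]
width: 0.243
grip_force: 58.6
```

Run:
```python
from h import *
from fit import M
s=arm.observe();print(M(s["eef_pos"]),s["eef_pos"],s["ft_force"])
```

```text
[-73.47163916 -37.26866987] [ 0.49488192 -0.10362286  0.04869921] [ 6.00513887  5.78133461 -3.53343886]
```

Call:
{"api": "servo_tool", "payload": {
  "plan": [
    {"x":0,"y":-0.4,"z":0,"rx":0,"ry":0,"rz":0},
    {"x":0,"y":-0.8,"z":0,"rx":0,"ry":0,"rz":0},
    {"x":0,"y":-0.8,"z":0,"rx":0,"ry":0,"rz":0},
    {"x":0,"y":-0.8,"z":0,"rx":0,"ry":0,"rz":0},
    {"x":0,"y":-0.5,"z":0,"rx":0,"ry":0,"rz":0},
    {"x":0,"y":-0.5,"z":0,"rx":0,"ry":0,"rz":0},
    {"x":0,"y":-0.5,"z":0,"rx":0,"ry":0,"rz":0},
    {"x":0,"y":-0.5,"z":0,"rx":0,"ry":0,"rz":0},
    {"x":0,"y":-0.5,"z":0,"rx":0,"ry":0,"rz":0},
    {"x":0,"y":-0.5,"z":0,"rx":0,"ry":0,"rz":0}
  ],
  "claw": 1
}}

```text
t: 30.1
eef_pos: [0.5123, -0.0483, 0.0486]
tcp_rot: [[0.954, -0.3, 0.002], [-0.3, -0.954, 0.001], [0.002, -0.002, -1.0]]
ft_force: [4.8, 5.0, -3.3]
width: 0.241
grip_force: 58.7
```

Call:
{"api": "servo_tool", "payload": {
  "plan": [
    {"x":0,"y":-0.4,"z":0,"rx":0,"ry":0,"rz":0},
    {"x":0,"y":-0.4,"z":0,"rx":0,"ry":0,"rz":0},
    {"x":0,"y":-0.4,"z":0,"rx":0,"ry":0,"rz":0},
    {"x":0,"y":-0.4,"z":0,"rx":0,"ry":0,"rz":0},
    {"x":0,"y":0,"z":0,"rx":0,"ry":0,"rz":0},
    {"x":0,"y":0,"z":0,"rx":0,"ry":0,"rz":0}
  ],
  "claw": 1
}}

```text
t: 30.7
eef_pos: [0.517, -0.033, 0.0486]
tcp_rot: [[0.954, -0.3, 0.002], [-0.3, -0.954, 0.001], [0.002, -0.002, -1.0]]
ft_force: [5.9, 5.1, -3.4]
width: 0.242
grip_force: 58.8
```

Run:
```python
from cyl import *
from fit import M,W,q
s=arm.observe();print(M(s["eef_pos"]),s["eef_pos"],s["ft_force"])
c=cap("wrist","w12")
for h in blobs(c,300,900,60): print(cen(h).round(0),M(locate(c,h,.018)[0]).round(1),round(locate(c,h,.018)[1],2))
```

```text
[-73.4120167   36.72095242] [ 0.51704242 -0.0330298   0.04862381] [ 5.941379    5.05723893 -3.37012843]
[210. 131.] [ 0.8 80.6] 1.84
```

Call:
{"api": "servo_tool", "payload": {
  "plan": [
    {"x":0,"y":-0.15,"z":0,"rx":0,"ry":0,"rz":0},
    {"x":0,"y":-0.15,"z":0,"rx":0,"ry":0,"rz":0},
    {"x":0,"y":-0.1,"z":0,"rx":0,"ry":0,"rz":0},
    {"x":0,"y":-0.1,"z":0,"rx":0,"ry":0,"rz":0},
    {"x":0,"y":0,"z":0,"rx":0,"ry":0,"rz":0}
  ],
  "claw": 1
}}

```text
t: 31.25
eef_pos: [0.5185, -0.0284, 0.0486]
tcp_rot: [[0.954, -0.3, 0.002], [-0.3, -0.954, 0.001], [0.002, -0.002, -1.0]]
ft_force: [4.5, 4.6, -3.9]
width: 0.24
grip_force: 58.8
```

Call:
{"api": "servo_tool", "payload": {
  "plan": [
    {"x":0,"y":-0.1,"z":0,"rx":0,"ry":0,"rz":0},
    {"x":0,"y":0,"z":0,"rx":0,"ry":0,"rz":0}
  ],
  "claw": 1
}}

```text
t: 31.45
eef_pos: [0.5188, -0.0275, 0.0486]
tcp_rot: [[0.954, -0.3, 0.002], [-0.3, -0.954, 0.001], [0.002, -0.002, -1.0]]
ft_force: [4.8, 5.2, -3.8]
width: 0.242
grip_force: 58.8
```

Call:
{"api": "servo_tool", "payload": {
  "plan": [
    {"x":0,"y":0,"z":0.4,"rx":0,"ry":0,"rz":0},
    {"x":-0.1,"y":0,"z":0.4,"rx":0,"ry":0,"rz":0},
    {"x":-0.1,"y":0,"z":0.4,"rx":0,"ry":0,"rz":0},
    {"x":-0.05,"y":0,"z":0.4,"rx":0,"ry":0,"rz":0},
    {"x":0,"y":0,"z":0.35,"rx":0,"ry":0,"rz":0},
    {"x":0,"y":0,"z":0,"rx":0,"ry":0,"rz":0},
    {"x":0,"y":0,"z":0,"rx":0,"ry":0,"rz":0}
  ],
  "claw": 1
}}

```text
t: 32.15
eef_pos: [0.5171, -0.0265, 0.0298]
tcp_rot: [[0.953, -0.302, 0.004], [-0.302, -0.953, 0.002], [0.003, -0.003, -1.0]]
ft_force: [3.0, 8.3, 1.8]
width: 0.238
grip_force: 66.9
```

Call:
{"api": "servo_tool", "payload": {
  "plan": [
    {"x":0,"y":-0.05,"z":0,"rx":0,"ry":0,"rz":0},
    {"x":0,"y":-0.05,"z":0,"rx":0,"ry":0,"rz":0},
    {"x":0,"y":0,"z":0,"rx":0,"ry":0,"rz":0}
  ],
  "claw": 1
}}

```text
t: 32.45
eef_pos: [0.5145, -0.0254, 0.0297]
tcp_rot: [[0.954, -0.3, -0.002], [-0.3, -0.954, 0.002], [-0.003, -0.002, -1.0]]
ft_force: [-2.8, 6.1, 5.8]
width: 0.238
grip_force: 66.6
```

Run:
```python
from h import *
from fit import M
s=arm.observe();print(M(s["eef_pos"]),s["eef_pos"],s["ft_force"])
```

```text
[-78.10729404  43.2087413 ] [ 0.51449971 -0.02543562  0.0297381 ] [-2.83205674  6.1353909   5.7946717 ]
```

Call:
{"api": "servo_tool", "payload": {
  "plan": [
    {"x":0,"y":-0.05,"z":0,"rx":0,"ry":0,"rz":0},
    {"x":0,"y":-0.05,"z":0,"rx":0,"ry":0,"rz":0},
    {"x":0,"y":0,"z":0,"rx":0,"ry":0,"rz":0}
  ],
  "claw": 1
}}

```text
t: 32.75
eef_pos: [0.5144, -0.0243, 0.0299]
tcp_rot: [[0.955, -0.298, -0.003], [-0.298, -0.955, 0.002], [-0.003, -0.001, -1.0]]
ft_force: [-1.3, 6.6, 7.5]
width: 0.24
grip_force: 66.6
```

Call:
{"api": "servo_tool", "payload": {
  "plan": [
    {"x":0,"y":-0.05,"z":0,"rx":0,"ry":0,"rz":0},
    {"x":0,"y":-0.03,"z":0,"rx":0,"ry":0,"rz":0},
    {"x":0,"y":0,"z":0,"rx":0,"ry":0,"rz":0}
  ],
  "claw": 1
}}

```text
t: 33.05
eef_pos: [0.5145, -0.024, 0.0299]
tcp_rot: [[0.955, -0.297, -0.003], [-0.297, -0.955, 0.001], [-0.003, -0.0, -1.0]]
ft_force: [-1.3, 5.3, 6.9]
width: 0.243
grip_force: 66.6
```

Call:
{"api": "servo_tool", "payload": {
  "plan": [
    {"x":0,"y":-0.04,"z":0,"rx":0,"ry":0,"rz":0},
    {"x":0,"y":-0.02,"z":0,"rx":0,"ry":0,"rz":0},
    {"x":0,"y":0,"z":0,"rx":0,"ry":0,"rz":0}
  ],
  "claw": 1
}}

```text
t: 33.35
eef_pos: [0.5145, -0.0238, 0.0299]
tcp_rot: [[0.955, -0.297, -0.003], [-0.297, -0.955, 0.001], [-0.003, 0.0, -1.0]]
ft_force: [-1.5, 3.2, 7.4]
width: 0.242
grip_force: 66.6
```

Call:
{"api": "servo_tool", "payload": {
  "plan": [
    {"x":0,"y":-0.04,"z":0,"rx":0,"ry":0,"rz":0},
    {"x":0,"y":-0.02,"z":0,"rx":0,"ry":0,"rz":0},
    {"x":0,"y":0,"z":0,"rx":0,"ry":0,"rz":0}
  ],
  "claw": 1
}}

```text
t: 33.65
eef_pos: [0.5145, -0.0236, 0.0299]
tcp_rot: [[0.955, -0.296, -0.003], [-0.296, -0.955, -0.0], [-0.003, 0.001, -1.0]]
ft_force: [-2.7, 1.2, 6.9]
width: 0.239
grip_force: 66.6
```

The row is against the gate, with the force on the gripper near zero. Release and rise clear.

Call:
{"api": "servo_tool", "payload": {
  "plan": [
    {"x":0,"y":0,"z":0,"rx":0,"ry":0,"rz":0},
    {"x":0,"y":0,"z":0,"rx":0,"ry":0,"rz":0},
    {"x":0,"y":0,"z":0,"rx":0,"ry":0,"rz":0},
    {"x":0,"y":0,"z":0,"rx":0,"ry":0,"rz":0},
    {"x":0,"y":0,"z":-1.5,"rx":0,"ry":0,"rz":0},
    {"x":0,"y":0,"z":-3,"rx":0,"ry":0,"rz":0},
    {"x":0,"y":0,"z":-3,"rx":0,"ry":0,"rz":0},
    {"x":0,"y":0,"z":-3,"rx":0,"ry":0,"rz":0},
    {"x":0,"y":0,"z":-2,"rx":0,"ry":0,"rz":0},
    {"x":0,"y":0,"z":0,"rx":0,"ry":0,"rz":0}
  ],
  "claw": -0.35
}}

```text
t: 34.65
eef_pos: [0.5184, -0.0243, 0.1576]
tcp_rot: [[0.954, -0.3, 0.006], [-0.3, -0.954, -0.001], [0.006, -0.001, -1.0]]
ft_force: [0.9, -0.4, 0.8]
width: 0.678
grip_force: 0.0
```

Run:
```python
from cyl import *
from fit import M
s=arm.observe();print(s["eef_pos"],s["ft_force"],s["t"])
c=cap("wrist","w13")
for h in blobs(c,440,400,60): print(cen(h).round(0),"as mount",M(locate(c,h,.018)[0]).round(1),round(locate(c,h,.018)[1],2),"as knob",M(at(c,cen(h),.046)).round(1),cv2.boundingRect(h))
# bright polished sections and blue follower
hsv=cv2.cvtColor(c["img"],cv2.COLOR_RGB2HSV); b=cv2.inRange(hsv,(100,150,50),(125,255,255)); n,l,st,ce=cv2.connectedComponentsWithStats(b)
for i in range(1,n):
    if st[i,4]>150: x,y,w,hh=st[i,:4]; print("blue",st[i],M(at(c,(x,y+hh/2),.040)).round(1),M(at(c,(x+w,y+hh/2),.040)).round(1))
```

```text
[ 0.51838276 -0.02433703  0.15758678] [ 0.8596961  -0.43955419  0.84908392] 34.65
[478. 393.] as mount [-205.2  -76.4] 8.74 as knob [-193.8  -69.8] (400, 312, 208, 128)
[173. 393.] as mount [-205.1  169.3] 8.75 as knob [-193.7  162.7] (44, 312, 208, 128)
[327. 248.] as mount [-82.  45.] 0.45 as knob [-77.8  45. ] (311, 233, 34, 32)
[261. 124.] as mount [ 1.  86.6] 1.86 as knob [ 1.4 85.1] (215, 101, 94, 47)
blue [312 100  33  15 437] [10.8 54.6] [10.8 34.3]
blue [   0  259  124  155 9111] [-151.5  297.7] [-148.9  196.3]
```

```bash
python3 -c "
from bench import arm
print(arm.job_done())"
```

```text
the job is handed in; nothing more can be done
None
```

The job is handed in, though no verdict came back: both black specimens stand in a row against the gate, and the follower holds them at about 0.054–0.055 m with the handle down, by the last camera check.

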